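Stack slide cases on the inclined stand and log them with the reader wand

ROBOT

A 7-joint arm with a two-finger parallel gripper is mounted at the origin on a cart in front of the work surface, level with it; the furniture and walls round the work are solid. World frame = base frame: x ahead of the robot, y to its left, z up, the work surface at z = 0. Lengths are in m, angles in rad, forces in N, time in s.
With the tool pointing down it reaches from about 0.425 to 0.925 m from the base axis. Payload 6.8 kg.
Tool frame: the origin (TCP) lies between the finger pads; the fingertips stand 19 mm ahead of it and the grasp point (between the pads) is the TCP; z points along the fingers, y is the direction in which the jaws open and shut (so a half turn about z gives the same grasp; the last joint's range is limited). The gripper opens to 88 mm and grips with 3 to 60 N. Pads are 20 mm wide; open, the fingers measure 115 mm over their backs; the gripper's body (75 mm by 178 mm) begins 61 mm behind the grasp point.
Start: joints at [-1.388, 0.477, 0.022, 1.555, -0.011, 1.109, -0.083], TCP at [0.194, 0.647, 0.206] pointing down, gripper open.
Joint ranges: [-2.96, 2.96], [-0.34, 2.1], [-1.41, 1.46], [0.24, 2.44], [-1.37, 4.51], [0.17, 1.92], [-2.96, 2.96]. Speed limits (rad/s): [2.39, 2.39, 3.14, 3.14, 3.14, 3.14, 3.14].

INTERFACE

Orientations are given as a unit quaternion [x, y, z, w].
In Python, from station import status, eyes, job gives the robot as it stands. The module is installed in compiled form; this text tells all that it offers.
- The arm moves only by the tool apply_moves, never from a script. Its argument "motion" is one flat list of numbers, 5 for each row, row after row: the shift along the tool's x, y, z in m, then the turn about the tool's z in rad, then the finger opening in m, from 0 to 0.0878. A call has 1 to 12 rows; each row is the pose to reach, as a shift and turn from the pose commanded when the call began, along the tool's axes at that moment; what a row does not reach only later rows make up. A row lasts 1/10 s, in which the tool goes at most 50 mm and 8.59 degrees, less where a joint would pass 70% of its speed; a pose out of reach is approached as far as the arm can. A call with a gripper value outside its range is refused whole. The fingers move at their own pace and stop on an object; "squeeze" is the grip in N (left out, the last holds). Time passes only in rows, so rows that repeat a pose let the fingers close. It gives the time, the measured TCP pose, the force and the opening at its end, in the units of the state.
- status.state(): the state, without advancing time (a new reading comes with each control period).
- eyes.read_camera(name): name is "side" or "top"; returns the picture (384x512x3 uint8, red, green, blue); there is no depth.
- eyes.camera_params(name): a dict with "fx", "fy", "cx", "cy" (pixels), "R" (3x3) and "t" (3): a world point X has camera coordinates R X + t. Camera axes: x right, y down, z forward; pixel columns grow to the right and rows downward; lengths in m; the calibration is good to about 2 mm. A picture is of the moment at which its call begins. camera_params takes no time and is no camera call.
- job.hand_in(): hands the job in, once; it reports no verdict.
The state is a dict: "time_s": time; "joint_positions": joint angles; "joint_vel": joint speeds; "joint_torque": joint torques, N m; "ee_pos": TCP position; "orientation": TCP orientation; "force": force on the tool from outside, world axes, zero at the start; "torque": the same for the moment, N m; "width": finger opening in m.
Only numpy, scipy, OpenCV 4.12 (cv2) and the standard library are available. Lean on these libraries where they do the work, as an engineer would, in place of code of your own. Each camera call takes 0.05 s, during which the arm holds its last target. There are 200 camera calls.

TASK

Move the petri dish off the inclined stand into the white tray, then stack all the slide cases one on top of another in the middle of the ramp, lengthwise down the slope, each flat and with its end right up against the backstop. When they are all stacked, take the reader wand from the tray and draw the tip of its nose slowly along the floor of the channel on the stand's front sill, from the left-hand end to the right-hand end at no more than 2 or 3 cm a second, and lay the wand flat in the tray again beside the dish. Leave the beaker and the marker where they are.

Things in the scene. Friction and masses are not known exactly. Their poses are not given: they have to be found in the camera images.
- stand: grey inclined stand, fixed, about 235 x 170 mm. Origin: centre of its underside on the table; x points away from the robot to the backstop at the rear, y to the left, z up. On its near side is a level sill 170 mm long (local y -85 to +85, local x -115 to -69 mm) with the reading channel along y in its top: a flat-floored slot 15 mm wide at local x -93.5 mm, floor 30 mm above the table, rims 5 mm higher, open at both ends.
- ramp: aluminium deck and backstop of the stand, fixed to it. Origin: middle of the inner corner where deck meets backstop (stand-local x +70, z +22 mm). x points 15 degrees down the slope into the backstop, y to the left, z square to the deck. The deck surface (local z=0) runs from x = -140 mm (near, high edge) to 0 and is 130 mm wide; the backstop face is at local x=0, 110 mm wide, rising to local z = 126 mm. The slope is too gentle for things to slide down by themselves.
- tray: shallow white open tray, fixed, 210 (x) x 190 (y) x 12 mm, walls 4 mm thick. Origin: centre of its underside; the inner floor is 4 mm above it. The wand starts in its left (+y) half and there is room for the dish beside it.
- dish_mid (a point): round lidded petri dish, 64 mm across, 14 mm high, 22 g, lying on the ramp deck at the start; this point is its centre, half-way up; z is its upright axis.
- wand_mid (a point): tag-reader wand, 137 mm long, 120 g: black straight bar 100 x 22 x 26 mm (along x, y, z) with a thin grey bent nose at its +x end. It lies flat on the bar's underside. This point is the middle of the bar's height, 5 mm towards the nose from the bar's middle; x points to the nose, z up. The bar reaches from 55 mm behind to 45 mm ahead of this point.
- wand_tip (a point): lowest point of the wand's nose (rounded, radius 4 mm), level with the underside of the bar: 78 mm ahead (+x) of and 13 mm below wand_mid. Axes as the wand.
- scan1 (a point): point on the floor of the reading channel, on its centre line: the left-hand end of the 120 mm reading path seen from the robot (30 mm steps from left to right). Axes as the stand.
- scan2 (a point): point on the floor of the reading channel, on its centre line: the quarter point of the 120 mm reading path seen from the robot (30 mm steps from left to right). Axes as the stand.
- scan3 (a point): point on the floor of the reading channel, on its centre line: the middle of the 120 mm reading path seen from the robot (30 mm steps from left to right). Axes as the stand.
- scan4 (a point): point on the floor of the reading channel, on its centre line: the three-quarter point of the 120 mm reading path seen from the robot (30 mm steps from left to right). Axes as the stand.
- scan5 (a point): point on the floor of the reading channel, on its centre line: the right-hand end of the 120 mm reading path seen from the robot (30 mm steps from left to right). Axes as the stand.
- case1_mid (a point): grey slide case 1, one of up to four alike: flat box 110 x 62 x 28 mm (x, y, z), about 160 g, lying flat on the table in front at the start; may be absent. This point is its centre; either end may go to the backstop.
- case2_mid (a point): grey slide case 2, one of up to four alike: flat box 110 x 62 x 28 mm (x, y, z), about 160 g, lying flat on the table in front at the start; may be absent. This point is its centre; either end may go to the backstop.
- case3_mid (a point): grey slide case 3, one of up to four alike: flat box 110 x 62 x 28 mm (x, y, z), about 160 g, lying flat on the table in front at the start; may be absent. This point is its centre; either end may go to the backstop.
- case4_mid (a point): grey slide case 4, one of up to four alike: flat box 110 x 62 x 28 mm (x, y, z), about 160 g, lying flat on the table in front at the start; may be absent. This point is its centre; either end may go to the backstop.
- beaker: small glass beaker, 55 mm across, 69 mm high, standing on the table; not part of the job. Origin: centre of its underside.
- marker: felt marker, 138 mm long, 17 mm thick, lying on the table at the left; not part of the job. Origin: underside of its middle.
Things that resemble listed ones, but are neither listed nor needed, are in the scene too. Leave any orange or purple look-alike of the part that bears dish_mid alone.

How it is judged:
On the way, in this order (a step that is already met when the one before it is completed fails the run):
1. the dish has been moved from the ramp into the tray and let go (x of dish_mid in the frame of tray between -0.085 and 0.085 m and y of dish_mid in the frame of tray between -0.075 and 0.075 m and z of dish_mid in the frame of tray below 0.018 m and angle between the z axis of dish_mid and the z axis of tray, either way round below 0.1 rad and linear speed of dish below 0.02 m/s and contact force between the fingers and dish below 0.1 N), for 0.2 s.
2. every slide case is in one stack on the ramp, square on the deck with its end against the backstop, and let go (x of case1_mid in the frame of ramp between -0.062 and -0.05 m and y of case1_mid in the frame of ramp between -0.015 and 0.015 m and z of case1_mid in the frame of ramp between 0.008 and 0.105 m and angle between the z axis of each of case1_mid, case2_mid, case3_mid, case4_mid and the z axis of ramp, either way round below 0.08 rad and angle between the x axis of each of case1_mid, case2_mid, case3_mid, case4_mid and the x axis of ramp, either way round below 0.12 rad and linear speed of each of case1, case2, case3, case4 below 0.02 m/s and x of case2_mid in the frame of ramp between -0.062 and -0.05 m and y of case2_mid in the frame of ramp between -0.015 and 0.015 m and z of case2_mid in the frame of ramp between 0.008 and 0.105 m and x of case3_mid in the frame of ramp between -0.062 and -0.05 m and y of case3_mid in the frame of ramp between -0.015 and 0.015 m and z of case3_mid in the frame of ramp between 0.008 and 0.105 m and x of case4_mid in the frame of ramp between -0.062 and -0.05 m and y of case4_mid in the frame of ramp between -0.015 and 0.015 m and z of case4_mid in the frame of ramp between 0.008 and 0.105 m and contact force between the fingers and case1 below 0.1 N and contact force between the fingers and case2 below 0.1 N and contact force between the fingers and case3 below 0.1 N and contact force between the fingers and case4 below 0.1 N), for 0.3 s.
3. the wand's tip is down in the reading channel at its left-hand end, moving slowly (horizontal distance between wand_tip and scan1 below 0.008 m and z of wand_tip in the frame of stand between 0.025 and 0.034 m), for 0.2 s.
4. the wand's tip is down in the reading channel at its quarter point, moving slowly (horizontal distance between wand_tip and scan2 below 0.008 m and z of wand_tip in the frame of stand between 0.025 and 0.034 m), for 0.2 s.
5. the wand's tip is down in the reading channel at its middle, moving slowly (horizontal distance between wand_tip and scan3 below 0.008 m and z of wand_tip in the frame of stand between 0.025 and 0.034 m), for 0.2 s.
6. the wand's tip is down in the reading channel at its three-quarter point, moving slowly (horizontal distance between wand_tip and scan4 below 0.008 m and z of wand_tip in the frame of stand between 0.025 and 0.034 m), for 0.2 s.
7. the wand's tip is down in the reading channel at its right-hand end, moving slowly (horizontal distance between wand_tip and scan5 below 0.008 m and z of wand_tip in the frame of stand between 0.025 and 0.034 m), for 0.2 s.
At the end, for the whole second after the job is handed in: All cases present in one stack on the ramp, flat on it (0.08 rad), lengthwise (0.12 rad), ends within 7 mm of the backstop and 15 mm of the middle line; dish and wand flat in the tray; all released and at rest; beaker (upright) and marker within 5 cm of their start (all of step 1 and all of step 2 and x of wand_mid in the frame of tray between -0.085 and 0.085 m and y of wand_mid in the frame of tray between -0.085 and 0.085 m and z of wand_mid in the frame of tray below 0.025 m and angle between the z axis of wand_mid and the z axis of tray, either way round below 0.1 rad and linear speed of wand below 0.02 m/s and contact force between the fingers and wand below 0.1 N and distance of each of beaker, marker from where it was at the start of the episode below 0.05 m and angle between beaker's own z axis and vertical below 0.1 rad); the robot touches nothing.
Of case1, case2, case3, case4 only 2 to 4 are there at a start; the rules pass over those that are not, and their reading is None.
At some moment in a run one of wand, dish may be knocked a few centimetres aside while the robot is not near it.
Once in a run the grip may slacken for a moment while it holds something.
It also fails if it takes over 210 s, if anything falls off the work surface, if the arm or the gripper's body presses on something with over 40 N, if the wrist force passes 120 N, or if a joint passes its speed limit or range.

## Working session

There is one attempt and no reset: what is moved stays moved. The work goes in short steps, Python scripts to look and compute and a tool call to move; the robot and the scene stay as the last step left them, time stands still between calls to the robot, and variables do not carry over. Pictures are saved under pics/ and viewed, about 12 in all and at most 16, crops included, and the job is handed in when it is done.

Besides the shell and the picture viewer there is one more tool, called after "Request:" by a JSON object that holds its "method" and its "body". apply_moves: Moves the arm, as the interface text tells. Its arguments: {"type":"object","properties":{"motion":{"type":"array","items":{"type":"number"}},"squeeze":{"type":"number"}},"required":["motion"]}

```bash
mkdir -p pics; ls
cat > h.py <<'E'
import numpy as np, cv2
from station import status, eyes, job
from scipy.spatial.transform import Rotation as Ro
def snap(n,f):
    im=eyes.read_camera(n); cv2.imwrite('pics/'+f,im[:,:,::-1]); return im
def ray(n,u,v):
    p=eyes.camera_params(n); R=np.array(p['R']);t=np.array(p['t'])
    d=R.T@np.array([(u-p['cx'])/p['fx'],(v-p['cy'])/p['fy'],1]); return -R.T@t,d
def onz(n,u,v,z):
    c,d=ray(n,u,v); return c+d*(z-c[2])/d[2]
def proj(n,X):
    p=eyes.camera_params(n); q=np.array(p['R'])@np.array(X)+np.array(p['t']); return p['fx']*q[0]/q[2]+p['cx'],p['fy']*q[1]/q[2]+p['cy']
E
python3 - <<'E'
from h import *
for n in('top','side'):
    im=snap(n,n+'0.png'); cv2.imwrite(f'pics/{n}0b.png',cv2.resize(im[:,:,::-1],(800,600)))
    p=eyes.camera_params(n); print(n,p['fx'],p['cx'],p['cy'],(-np.array(p['R']).T@p['t']).round(3)); print(np.array(p['R']).round(3))
s=status.state(); print(s)
E
```

```text
pics
top 468.1535762949656 253.53783346208132 192.02275806747235 [ 0.419 -0.016  1.314]
[[ 0.012 -1.     0.01 ]
 [-0.991 -0.013 -0.136]
 [ 0.136 -0.008 -0.991]]
side 375.47764384792583 253.97145263803822 198.53347441893044 [ 0.069 -0.765  0.399]
[[ 0.828 -0.56  -0.025]
 [-0.208 -0.266 -0.941]
 [ 0.521  0.785 -0.336]]
{'time_s': 0.1, 'joint_positions': array([-1.38807147,  0.47770566,  0.02235945,  1.55630337, -0.0114694 ,
        1.10929009, -0.08309261]), 'joint_vel': array([ 0.00056966, -0.0018902 , -0.00052543, -0.00262007, -0.00122482,
       -0.00116176,  0.0014097 ]), 'joint_torque': array([ 3.09406583e-03, -5.84090352e+01,  1.53934199e+00, -2.73311609e+01,
       -5.42257132e-02,  1.30841159e-02,  7.68819564e-05]), 'ee_pos': array([0.19342541, 0.64612497, 0.20480798]), 'orientation': array([ 1.44887289e-01,  9.89447851e-01, -7.88024594e-04, -4.03750097e-05]), 'force': array([-0.27770518,  0.44182107, -0.72040138]), 'torque': array([-0.0122377 , -0.00129785,  0.01618132]), 'width': 0.08804625975238536}
```

View pics/top0b.png

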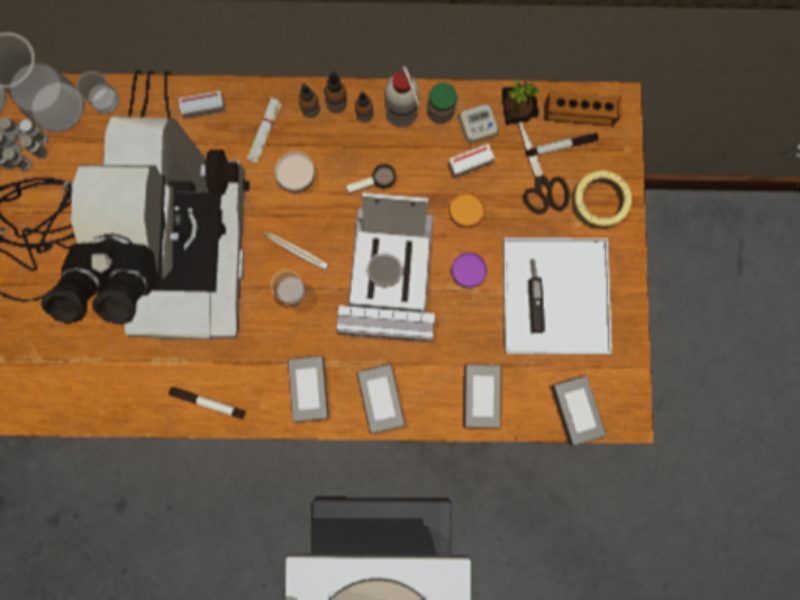

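View pics/side0b.png

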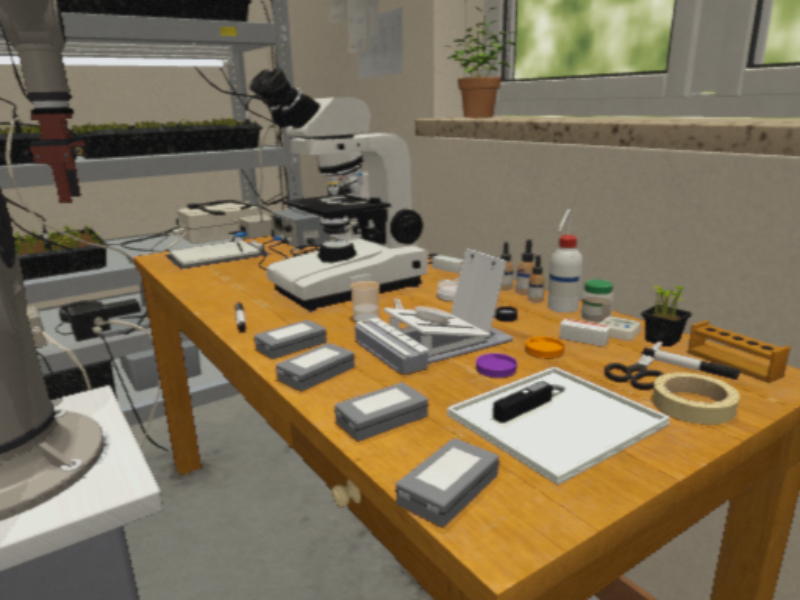

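The top view (800x600 scale) shows four cases at about (308,388), (381,398), (483,396) and (579,410). The stand is at (390,265) with the dish at (385,270), the tray is at (557,295) and the wand at (536,300). The side view agrees with this. Next I'll measure these.

```bash
cat > m0.py <<'E'
from h import *
im=cv2.imread('pics/top0.png'); hsv=cv2.cvtColor(im,cv2.COLOR_BGR2HSV)
# labels of cases: bright, low saturation
m=((hsv[...,1]<40)&(hsv[...,2]>170)).astype(np.uint8)
n,l,st,c=cv2.connectedComponentsWithStats(m)
for i in range(1,n):
    if st[i,4]>60:
        (cx,cy),wh,a=cv2.minAreaRect(np.argwhere(l==i)[:,::-1].astype(np.float32))
        P=onz('top',*c[i],0.028)
        bx=cv2.boxPoints(((cx,cy),wh,a)); B=np.array([onz('top',*q,0.028)[:2] for q in bx])
        print(st[i],c[i].round(1),P.round(4)[:2],np.linalg.norm(B[1]-B[0]).round(3),np.linalg.norm(B[2]-B[1]).round(3),np.degrees(np.arctan2(*(B[1]-B[0])[::-1])).round(1))
# black wand
m=(hsv[...,2]<70).astype(np.uint8); m[:, :325]=0; m[:,390:]=0; m[:155]=0; m[225:]=0
p=np.argwhere(m)[:,::-1].astype(np.float32); print('wand',cv2.minAreaRect(p),len(p))
cv2.imwrite('pics/c1.png',cv2.resize(im[110:225,205:300],None,fx=5,fy=5,interpolation=cv2.INTER_CUBIC))
cv2.imwrite('pics/c2.png',cv2.resize(im[145:290,180:400],None,fx=3.6,fy=3.6,interpolation=cv2.INTER_CUBIC))
E
python3 m0.py
```

```text
[115  61  27  10 115] [127.7  65.8] [0.9565 0.3394] 0.074 0.015 -77.1
[ 67  76  37  33 973] [84.6 91.1] [0.8791 0.4582] 0.086 0.106 -2.5
[160  78  12  22 114] [165.9  88.8] [0.8896 0.2273] 0.069 0.015 -16.9
[288  93  28  17 172] [301.8 102.5] [ 0.855  -0.1609] 0.077 0.026 -67.2
[  46  107   49   49 2029] [ 69.4 129.4] [0.7667 0.4939] 0.137 0.135 2.9
[ 135  118   17   96 1082] [144.5 172.4] [0.6466 0.2778] 0.27 0.044 1.5
[232 124  42   5  73] [253.2 125.9] [ 0.7843 -0.0232] 0.006 0.117 -3.6
[ 224  148   50   50 1430] [249.4 172.7] [ 0.6498 -0.0141] 0.13 0.133 -3.8
[ 323  153   68   73 4289] [356.5 189.3] [ 0.607  -0.3126] 0.202 0.189 -0.5
[  80  187   54   28 1262] [109.9 200.9] [0.5656 0.3695] 0.146 0.075 -89.2
[216 196  62  11 315] [247.2 200.9] [ 0.5705 -0.0089] 0.017 0.17 -3.1
[216 207  61   9 221] [245.6 211. ] [ 0.5424 -0.005 ] 0.01 0.167 -3.4
[189 235  16  27 363] [196.5 248.3] [0.4387 0.1274] 0.037 0.072 -84.5
[235 241  18  28 371] [243.4 254.6] [ 0.4232 -0.0005] 0.038 0.072 -76.8
[302 240  14  27 375] [308.6 253. ] [ 0.4296 -0.1782] 0.036 0.07 -89.3
[361 248  20  29 351] [370.9 262.1] [ 0.4069 -0.3482] 0.037 0.071 -71.2
[126 254  23  11  98] [136.8 259.1] [0.4078 0.2885] 0.011 0.063 -16.0
[ 183  357  118   27 2449] [241.4 368.4] [0.1258 0.0003] 0.066 0.309 1.8
wand ((342.7548828125, 194.57781982421875), (33.31000900268555, 7.5477728843688965), 86.42366790771484) 175
```

View pics/c1.png

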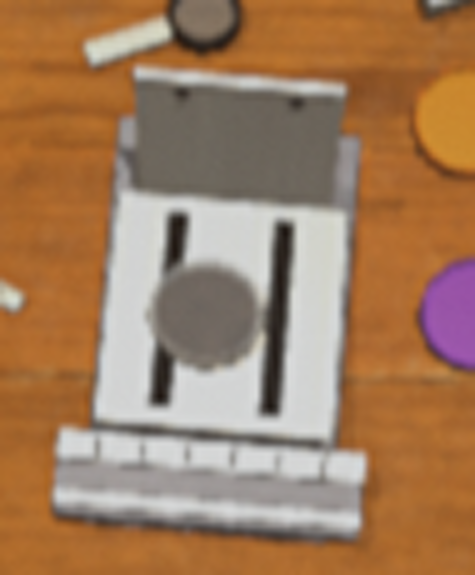

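View pics/c2.png

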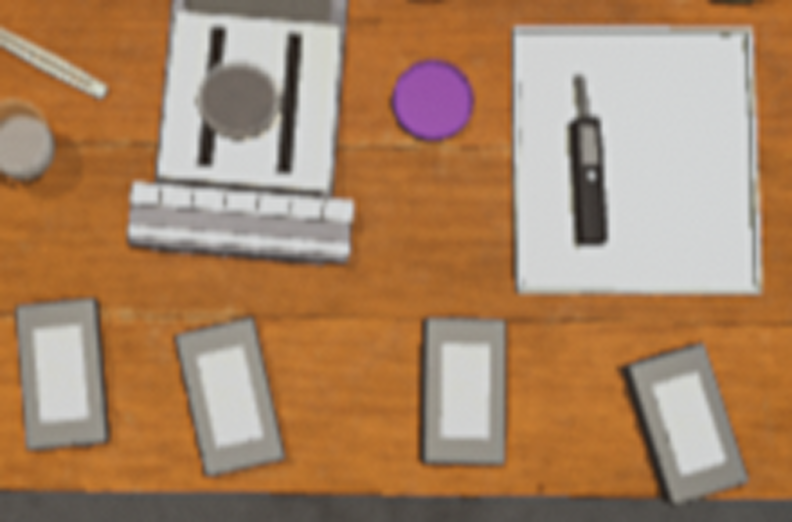

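```bash
cat > m1.py <<'E'
from h import *
f=lambda u,v,z,s=5,o=(205,110): onz('top',u/s+o[0],v/s+o[1],z)
A=onz('top',247.2,200.9,.035)
cl,cr=f(120,193,.022),f(347,207,.022); nl,nr=f(93,420,.058),f(335,440,.058)
sl,sr=f(57,432,.035),f(366,455,.035)
print('strip',A.round(4)); print('corner',cl.round(4),cr.round(4),np.linalg.norm(cl-cr)); print('near',nl.round(4),nr.round(4),np.linalg.norm(nl-nr))
print('sill far',sl,sr,np.linalg.norm(sl-sr))
for a,b in((cl,cr),(nl,nr),(sl,sr)): d=a-b; print('yaw',np.degrees(np.arctan2(-d[0],d[1])))
ax=(cl+cr-nl-nr)/2; print('axis yaw',np.degrees(np.arctan2(ax[1],ax[0])),np.linalg.norm(ax[:2]))
y=np.radians(-3.5); X=np.array([np.cos(y),np.sin(y)])
print('origins',A[:2]+.0775*X,(cl+cr)[:2]/2-.07*X,(nl+nr)[:2]/2+.0652*X,(sl+sr)[:2]/2+.069*X)
print('dish',f(208,313,.05)[:2])
g=lambda u,v,z:f(u,v,z,3.6,(180,145))
tl=[g(515,27,.012),g(751,27,.012),g(761,293,.012),g(518,293,.012)]
print('tray',np.mean(tl,0),[np.linalg.norm(tl[i]-tl[i-1]).round(3) for i in range(4)])
print('wand bar ends',g(585,118,.03),g(591,243,.03),'nose',g(579,78,.02))
print('beaker top',g(22,146,.06))
E
python3 m1.py
```

```text
strip [ 0.5697 -0.009   0.035 ]
corner [0.719  0.0444 0.022 ] [ 0.7127 -0.0838  0.022 ] 0.12830254624268253
near [0.5849 0.0549 0.058 ] [ 0.5757 -0.0761  0.058 ] 0.13137173619851522
sill far [0.58103667 0.07590062 0.035     ] [ 0.57047983 -0.09433864  0.035     ] 0.17056627569631697
yaw -2.807108391735532
yaw -4.01994292384634
yaw -3.5484688308691523
axis yaw -3.8440520817664816 0.1358732617222955
origins [ 0.64701463 -0.01375986] [ 0.64601255 -0.01542232] [ 0.6453928 -0.014567 ] [ 0.64462955 -0.01343136]
dish [ 0.64595541 -0.00640464]
tray [ 0.60994754 -0.3169175   0.012     ] [np.float64(0.21), np.float64(0.187), np.float64(0.21), np.float64(0.188)]
wand bar ends [ 0.63850289 -0.27355494  0.03      ] [ 0.54148778 -0.27678714  0.03      ] nose [ 0.6718776  -0.27130797  0.02      ]
beaker top [0.60637852 0.15665327 0.06      ]
```

```bash
cat >> h.py <<'E'
def cur():
    s=status.state(); return np.array(s['ee_pos']),Ro.from_quat(s['orientation']),s
def psi(R):
    x=-R.as_matrix()[:,0]; return np.degrees(np.arctan2(x[1],x[0]))
def rel(*T):
    p,R,s=cur(); a=psi(R)
    print('t',round(s['time_s'],2),'at',p.round(4),'psi',a.round(2),'F',s['force'].round(1),'w',round(s['width'],4))
    for t in T:
        d=R.as_matrix().T@(np.array(t[:3])-p); print(t,'->',d.round(4),'turn',np.radians(a-t[3]).round(4))
S=np.array([.646,-.0143]); YAW=-3.6
c_,s_=np.cos(np.radians(YAW)),np.sin(np.radians(YAW)); RS=np.array([[c_,-s_],[s_,c_]])
def stand(x,y,z): return np.r_[S+RS@[x,y],z]
T15=np.radians(15)
def ramp(x,y,z): return stand(.07+x*np.cos(T15)+z*np.sin(T15),y,.022-x*np.sin(T15)+z*np.cos(T15))
E
python3 -c "
from h import *
rel((.43,.25,.21,-3.6),(.646,-.0064,.2,-3.6))
print(ramp(-.055,0,.014),ramp(-.055,0,.098))"
```

```text
t 0.1 at [0.1934 0.6461 0.2048] psi -16.66 F [-0.3  0.4 -0.7] w 0.088
(0.43, 0.25, 0.21, -3.6) -> [-0.3402 -0.3117 -0.0047] turn -0.228
(0.646, -0.0064, 0.2, -3.6) -> [-0.6207 -0.4954  0.0057] turn -0.228
[ 0.6664571  -0.01558705  0.04975801] [ 0.688155   -0.01695217  0.13089578]
```

Request:
{"method": "apply_moves", "body": {"motion": [-0.034,-0.031,0,-0.023,0.0878,-0.068,-0.062,0,-0.046,0.0878,-0.102,-0.093,0,-0.07,0.0878,-0.136,-0.125,0,-0.09,0.0878,-0.17,-0.156,0,-0.115,0.0878,-0.204,-0.187,0,-0.137,0.0878,-0.238,-0.218,0,-0.16,0.0878,-0.272,-0.249,0,-0.183,0.0878,-0.306,-0.281,0,-0.2,0.0878,-0.34,-0.312,0,-0.228,0.0878,-0.34,-0.312,0,-0.228,0.0878,-0.34,-0.312,0,-0.228,0.0878], "squeeze": 10}}

```text
time_s: 1.3
ee_pos: [0.43, 0.2494, 0.2055]
orientation: [0.033, 0.999, -0.0, -0.0]
force: [-0.4, 0.4, -0.2]
width: 0.088
```

```bash
python3 -c "
from h import *
rel((.646,-.0064,.15,-3.6))"
```

```text
t 1.3 at [0.43   0.2494 0.2055] psi -3.76 F [-0.4  0.4 -0.2] w 0.088
(0.646, -0.0064, 0.15, -3.6) -> [-0.2324 -0.2411  0.0554] turn -0.0029
```

Request:
{"method": "apply_moves", "body": {"motion": [-0.034,-0.035,0.005,0,0.0878,-0.068,-0.07,0.01,0,0.0878,-0.102,-0.105,0.015,0,0.0878,-0.136,-0.14,0.02,0,0.0878,-0.17,-0.175,0.02,0,0.0878,-0.204,-0.21,0.03,0,0.0878,-0.232,-0.241,0.04,0,0.0878,-0.232,-0.241,0.07,0,0.0878,-0.232,-0.241,0.1,0,0.0878,-0.232,-0.241,0.12,0,0.0878,-0.232,-0.241,0.13,0,0.0878,-0.232,-0.241,0.139,0,0.0878]}}

```text
time_s: 2.5
ee_pos: [0.6462, -0.0029, 0.0658]
orientation: [0.03, 1.0, 0.0, -0.0]
force: [0.6, -0.2, 0.2]
width: 0.088
```

Request:
{"method": "apply_moves", "body": {"motion": [0,0,0,0,0.05,0,0,0,0,0.05,0,0,0,0,0.05,0,0,0,0,0.05,0,0,0,0,0.05,0,0,0,0,0.05,0,0,0,0,0.05,0,0,0,0,0.05]}}

```text
time_s: 3.3
ee_pos: [0.6462, -0.0048, 0.0667]
orientation: [0.031, 1.0, 0.0, -0.0]
force: [0.8, -0.1, 0.4]
width: 0.05
```

```bash
python3 -c "
from h import *
rel((.646,-.0064,.15,-3.6))"
```

```text
t 3.3 at [ 0.6462 -0.0048  0.0667] psi -3.6 F [ 0.8 -0.1  0.4] w 0.05
(0.646, -0.0064, 0.15, -3.6) -> [ 0.0001 -0.0016 -0.0833] turn -0.0
```

```bash
python3 -c "
from h import *
a=snap('side','s1.png')[160:290,200:340,::-1];b=snap('top','t1.png')[110:225,195:300,::-1]
a=cv2.resize(a,(500,464));b=cv2.resize(b,(424,464)); cv2.imwrite('pics/v1.png',cv2.resize(np.hstack([a,b]),(800,402)))"
```

```text
(no output)
```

View pics/v1.png

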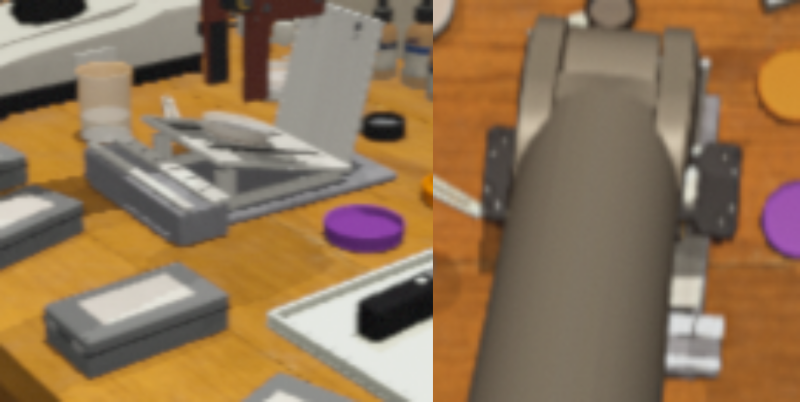

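```bash
python3 -c "
from h import *
for X in [(.6462,-.0048,.0667),(.6462,-.0048,.0477),(.646,-.0064,.05),stand(.07,0,.022),stand(.1026,.055,.1437),stand(.1026,-.055,.1437),stand(-.115,-.085,.035),stand(-.115,.085,.035)]: print(np.round(X,3),np.round(proj('side',X),1),np.round(proj('top',X),1))
c,d=ray('side',282,192); print(c,d)
for r in(.6,.7,.8,.9,1,1.1): print((c+d*r).round(3))
print(status.state())
"
```

```text
[ 0.646 -0.005  0.067] [276.3 195.2] [246.  171.4]
[ 0.646 -0.005  0.048] [276.3 201.8] [246.  172.7]
[ 0.646 -0.006  0.05 ] [276.6 201.2] [246.6 172.6]
[ 0.716 -0.019  0.022] [299.2 206.5] [251.3 150. ]
[0.752 0.034 0.144] [297.4 158.6] [231.2 125.4]
[ 0.745 -0.076  0.144] [322.8 166.6] [273.9 128.6]
[ 0.526 -0.092  0.035] [258.1 227.7] [277.2 217.2]
[0.537 0.078 0.035] [226.1 206.5] [215.4 212.5]
[ 0.06900441 -0.76540217  0.39904609] [ 0.58637707  0.747368   -0.32168005]
[ 0.421 -0.317  0.206]
[ 0.479 -0.242  0.174]
[ 0.538 -0.168  0.142]
[ 0.597 -0.093  0.11 ]
[ 0.655 -0.018  0.077]
[0.714 0.057 0.045]
{'time_s': 3.4, 'joint_positions': array([-0.28466507,  0.59380333,  0.27240286,  1.75356774, -0.20694747,
        0.82235569,  1.59274037]), 'joint_vel': array([ 0.0011184 ,  0.00127879, -0.00224841, -0.00160056, -0.00087362,
        0.00065351,  0.00157148]), 'joint_torque': array([ 2.93303005e-03, -5.80041325e+01,  5.98460734e+00, -2.17947221e+01,
        2.19656783e-02,  7.44095910e-02, -1.29798232e-04]), 'ee_pos': array([ 0.64618853, -0.00479079,  0.06662214]), 'orientation': array([ 3.14114471e-02,  9.99506538e-01,  9.19069332e-06, -3.77321135e-05]), 'force': array([-0.0454281 , -0.40392414, -0.45346397]), 'torque': array([ 0.02552796,  0.01892392, -0.03669294]), 'width': 0.0503231854984148}
```

```bash
python3 -c "
from h import *
a=cv2.imread('pics/s1.png')[100:250,200:350]; cv2.imwrite('pics/v2.png',cv2.resize(a,(600,600),interpolation=cv2.INTER_CUBIC))"
```

```text
(no output)
```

View pics/v2.png

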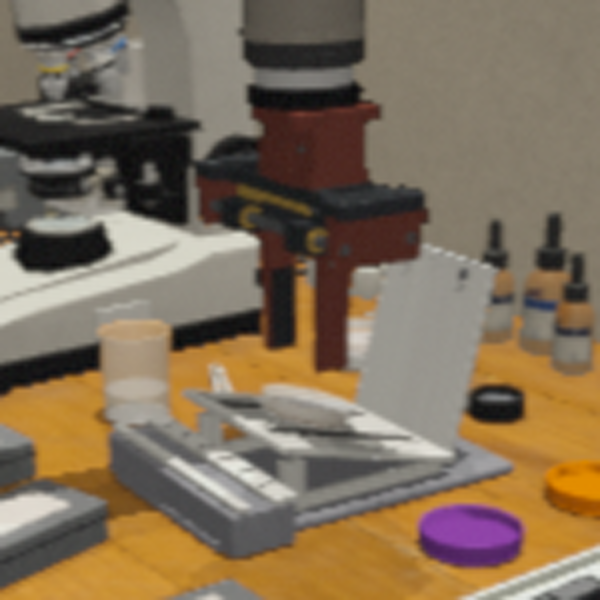

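```bash
python3 -c "
from h import *
print(proj('side',(.1934,.6461,.1858)))
for z in(.048,.07,.08,.09,.13,.15,.17): print(z,np.round(proj('side',(.6462,-.0048,z)),1),np.round(proj('top',(.6462,-.0048,z)),1))
for y in (.025,-.025): print(proj('side',(.6462,-.0048+y,.048)),proj('side',(.6462,-.0048+y,.082)))
a=cv2.imread('pics/side0.png')[60:180,0:100]; cv2.imwrite('pics/v3.png',cv2.resize(a,None,fx=5,fy=5,interpolation=cv2.INTER_CUBIC))"
```

```text
(np.float64(47.923459799015205), np.float64(138.19852203243684))
0.048 [276.3 201.7] [246.  172.6]
0.07 [276.2 194. ] [246.  171.2]
0.08 [276.2 190.5] [245.9 170.5]
0.09 [276.2 186.9] [245.9 169.8]
0.13 [276.1 172.5] [245.8 167. ]
0.15 [276.1 165.1] [245.8 165.5]
0.17 [276.1 157.6] [245.7 164. ]
(np.float64(270.78369257024735), np.float64(199.25928246745522)) (np.float64(270.66435593113835), np.float64(187.5262331149677))
(np.float64(282.00867299504455), np.float64(204.2938191353875)) (np.float64(282.01493032113063), np.float64(192.1516807512204))
```

View pics/v3.png

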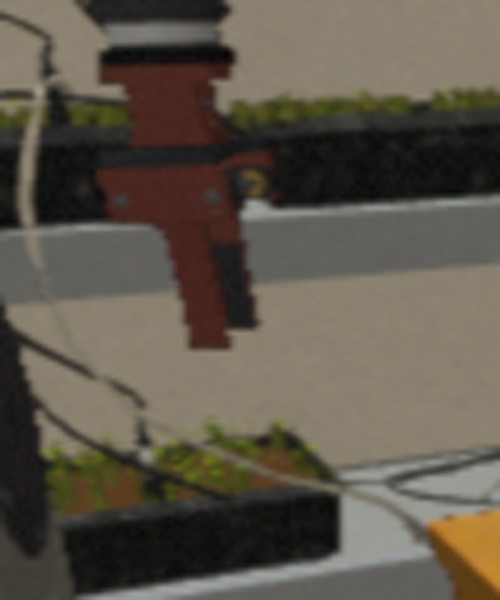

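The two pictures agree with each other, and the beaker, dish and stand all match the calibration. The fingertips are visibly about 34 mm higher than the reported TCP z implies: the near tip is seen at (283,192), against a predicted row of about 204. The start picture shows the same offset. So I treat fingertip z as reported z + 0.015 and approach with force checks.

Request:
{"method": "apply_moves", "body": {"motion": [0,0,0,0,0.0878,0,0,0,0,0.0878,0,0,0,0,0.0878,0,0,0,0,0.0878,0,-0.002,0.01,0,0.0878,0,-0.002,0.02,0,0.0878,0,-0.002,0.025,0,0.0878,0,-0.002,0.028,0,0.0878,0,-0.002,0.03,0,0.0878,0,-0.002,0.03,0,0.0878]}}

```text
time_s: 4.4
ee_pos: [0.646, -0.0068, 0.0364]
orientation: [0.031, 1.0, -0.0, -0.0]
force: [0.1, -0.2, -0.0]
width: 0.0878
```

```bash
python3 -c "
from h import *
rel()
a=snap('side','s2.png')[150:230,230:330,::-1]; cv2.imwrite('pics/v4.png',cv2.resize(a,(750,600),interpolation=cv2.INTER_CUBIC))"
```

```text
t 4.4 at [ 0.646  -0.0068  0.0364] psi -3.6 F [ 0.1 -0.2 -0. ] w 0.0878
```

View pics/v4.png

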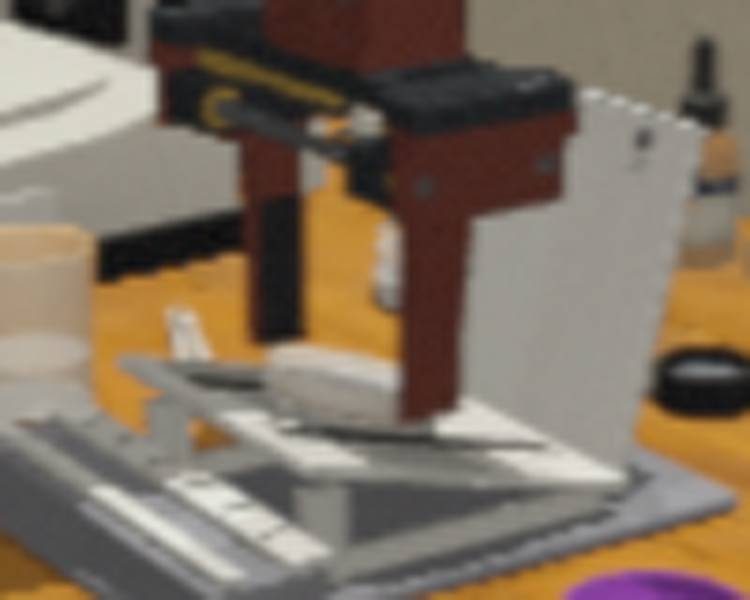

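The fingers now straddle the dish, with the near tip just above the deck at (430,415). I'll go down another 4 mm and close.

Request:
{"method": "apply_moves", "body": {"motion": [0,0,0.002,0,0.0878,0,0,0.004,0,0.0878,0,0,0.004,0,0.055,0,0,0.004,0,0.055,0,0,0.004,0,0.055,0,0,0.004,0,0.055,0,0,0.004,0,0.055,0,0,0.004,0,0.055], "squeeze": 12}}

```text
time_s: 5.25
ee_pos: [0.6462, -0.0067, 0.0327]
orientation: [0.031, 1.0, 0.0, 0.0]
force: [-0.1, 0.1, 0.7]
width: 0.0582
```

Request:
{"method": "apply_moves", "body": {"motion": [0,0,-0.01,0,0.05,0,0,-0.03,0,0.05,0,0,-0.06,0,0.05,0,0,-0.09,0,0.05,0,0,-0.13,0,0.05,0,0,-0.13,0,0.05]}}

```text
time_s: 5.85
ee_pos: [0.6498, -0.0073, 0.1693]
orientation: [0.032, 0.999, 0.001, 0.005]
force: [0.7, -0.5, 0.1]
width: 0.0582
```

```bash
python3 -c "
from h import *
rel((.605,-.350,.15,0),(.605,-.350,.02,0))"
```

```text
t 5.85 at [ 0.6498 -0.0073  0.1693] psi -3.64 F [ 0.7 -0.5  0.1] w 0.0582
(0.605, -0.35, 0.15, 0) -> [ 0.0231 -0.3449  0.0185] turn -0.0635
(0.605, -0.35, 0.02, 0) -> [ 0.0245 -0.3451  0.1485] turn -0.0635
```

```bash
python3 -c "
from h import *
a=snap('side','s3.png')[90:230,210:350,::-1]; cv2.imwrite('pics/v5.png',cv2.resize(a,(600,600),interpolation=cv2.INTER_CUBIC))"
```

```text
(no output)
```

View pics/v5.png

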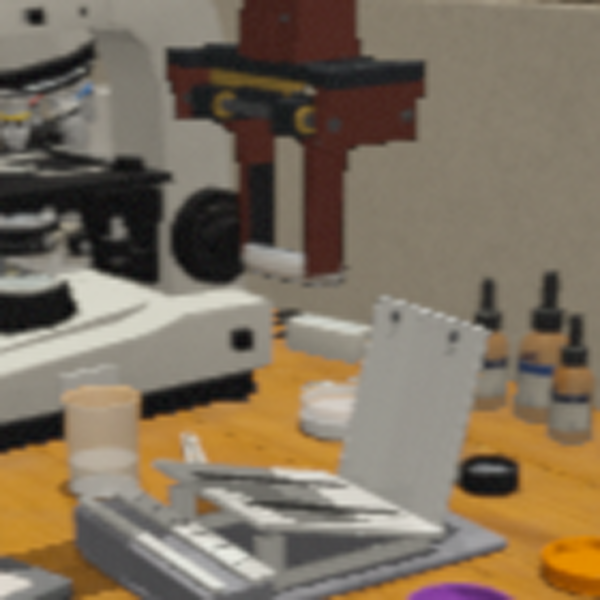

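The dish is held between the fingers at about (275,260). Next I carry it to the right half of the tray.

Request:
{"method": "apply_moves", "body": {"motion": [0.003,-0.043,0,-0.01,0.05,0.006,-0.086,0,-0.02,0.05,0.009,-0.13,0,-0.03,0.05,0.012,-0.174,0,-0.04,0.05,0.015,-0.217,0,-0.05,0.05,0.018,-0.26,0,-0.06,0.05,0.021,-0.305,0,-0.063,0.05,0.024,-0.35,0.03,-0.063,0.05,0.024,-0.35,0.07,-0.063,0.05,0.024,-0.35,0.11,-0.063,0.05,0.024,-0.35,0.14,-0.063,0.05,0.024,-0.35,0.155,-0.063,0.05]}}

```text
time_s: 7.1
ee_pos: [0.5974, -0.353, 0.0033]
orientation: [-0.0, 1.0, 0.002, -0.003]
force: [0.2, 0.7, 0.7]
width: 0.0587
```

Request:
{"method": "apply_moves", "body": {"motion": [0,0,0.003,0,0.05,0,0,0.006,0,0.05,0,0,0.01,0,0.05,0,0,0.01,0,0.05]}}

```text
time_s: 7.5
ee_pos: [0.601, -0.3551, -0.0012]
orientation: [-0.0, 1.0, -0.001, 0.001]
force: [0.4, -1.1, 0.1]
width: 0.0581
```

```bash
python3 -c "
from h import *
rel((.605,-.355,.15,0))"
```

```text
t 7.5 at [ 0.601  -0.3551 -0.0012] psi 0.01 F [ 0.4 -1.1  0.1] w 0.0581
(0.605, -0.355, 0.15, 0) -> [-4.300e-03 -1.000e-04 -1.512e-01] turn 0.0002
```

Request:
{"method": "apply_moves", "body": {"motion": [0,0,0.002,0,0.05,0,0,0.004,0,0.05,0,0,0.005,0,0.05,0,0,0.005,0,0.05]}}

```text
time_s: 7.9
ee_pos: [0.6009, -0.355, -0.0058]
orientation: [-0.0, 1.0, -0.0, 0.001]
force: [-1.1, 0.6, 8.0]
width: 0.0583
```

Request:
{"method": "apply_moves", "body": {"motion": [0,0,0.001,0,0.05,0,0,0.002,0,0.05,0,0,0.003,0,0.05,0,0,0.003,0,0.05]}}

```text
time_s: 8.3
ee_pos: [0.6014, -0.355, -0.0083]
orientation: [-0.0, 1.0, -0.0, 0.001]
force: [-1.4, 2.1, 11.3]
width: 0.0584
```

Request:
{"method": "apply_moves", "body": {"motion": [0,0,-0.001,0,0.074,0,0,-0.001,0,0.074,0,0,-0.001,0,0.074,0,0,-0.02,0,0.074,0,0,-0.06,0,0.074,0,0,-0.1,0,0.0878,0,0,-0.13,0,0.0878,0,0,-0.13,0,0.0878]}}

```text
time_s: 9.1
ee_pos: [0.603, -0.3568, 0.1264]
orientation: [0.0, 1.0, -0.002, 0.004]
force: [0.3, -0.3, 0.6]
width: 0.0877
```

```bash
python3 -c "
from h import *
rel((.4069,-.3482,.12,18.8),(.41,-.343,.12,17))"
```

```text
t 9.1 at [ 0.603  -0.3568  0.1264] psi -0.02 F [ 0.3 -0.3  0.6] w 0.0877
(0.4069, -0.3482, 0.12, 18.8) -> [0.1961 0.0086 0.0047] turn -0.3284
(0.41, -0.343, 0.12, 17) -> [0.193  0.0138 0.0047] turn -0.297
```

Request:
{"method": "apply_moves", "body": {"motion": [0.045,0.002,0,-0.1,0.0878,0.09,0.004,0,-0.2,0.0878,0.135,0.006,0,-0.3,0.0878,0.17,0.008,0,-0.328,0.0878,0.196,0.009,0.01,-0.328,0.0878,0.196,0.009,0.03,-0.328,0.0878,0.196,0.009,0.03,-0.328,0.0878]}}

```text
time_s: 9.8
ee_pos: [0.402, -0.3446, 0.0882]
orientation: [-0.163, 0.987, 0.001, -0.001]
force: [0.3, 0.6, 0.4]
width: 0.0878
```

```bash
python3 -c "
from h import *
rel((.4069,-.3482,-.008,18.8))
a=snap('side','s4.png')[200:350,220:440,::-1]; cv2.imwrite('pics/v6.png',cv2.resize(a,(792,540),interpolation=cv2.INTER_CUBIC))"
```

```text
t 9.8 at [ 0.402  -0.3446  0.0882] psi 18.74 F [0.3 0.6 0.4] w 0.0878
(0.4069, -0.3482, -0.008, 18.8) -> [-0.0037 -0.0053  0.0962] turn -0.0011
```

View pics/v6.png

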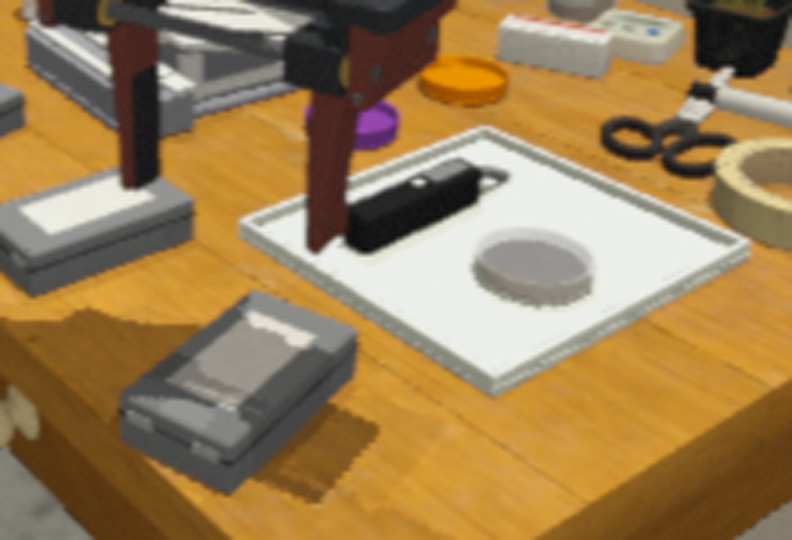

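The dish lies flat in the tray at (533,265), clear of the wand. Now I grip case 4.

Request:
{"method": "apply_moves", "body": {"motion": [-0.004,-0.005,0.03,0,0.0878,-0.004,-0.005,0.06,0,0.0878,-0.004,-0.005,0.08,0,0.0878,-0.004,-0.005,0.092,0,0.0878,-0.004,-0.005,0.096,0,0.0878,-0.004,-0.005,0.096,0,0.055,-0.004,-0.005,0.096,0,0.055,-0.004,-0.005,0.096,0,0.055,-0.004,-0.005,0.096,0,0.055,-0.004,-0.005,0.096,0,0.055], "squeeze": 15}}

```text
time_s: 10.85
ee_pos: [0.41, -0.3493, -0.0055]
orientation: [-0.163, 0.987, -0.0, 0.0]
force: [-0.6, 0.2, 6.4]
width: 0.062
```

Request:
{"method": "apply_moves", "body": {"motion": [0,0,-0.02,0,0.05,0,0,-0.05,0,0.05,0,0,-0.1,0,0.05,0,0,-0.15,0,0.05,0,0,-0.15,0,0.05,0,0,-0.15,0,0.05]}}

```text
time_s: 11.45
ee_pos: [0.41, -0.3492, 0.1445]
orientation: [-0.163, 0.987, -0.001, 0.001]
force: [0.1, -0.3, -2.0]
width: 0.0622
```

```bash
python3 -c "
from h import *
rel(ramp(-.085,0,.10).tolist()+[-3.6],ramp(-.06,0,.014).tolist()+[-3.6])
print([ (ramp(-.058,0,.014+.028*k)).round(4) for k in range(4)])"
```

```text
t 11.45 at [ 0.41   -0.3492  0.1445] psi 18.82 F [ 0.1 -0.3 -2. ] w 0.0622
[0.6597510211270082, -0.015165140918603631, 0.1405922014626211, -3.6] -> [-0.3441  0.2357  0.0042] turn 0.3912
[0.6616369999987802, -0.015283796651768575, 0.0510521042741982, -3.6] -> [-0.3457  0.2351  0.0937] turn 0.3912
[array([ 0.6636, -0.0154,  0.0505]), array([ 0.6708, -0.0159,  0.0776]), array([ 0.678 , -0.0163,  0.1046]), array([ 0.6853, -0.0168,  0.1317])]
```

Request:
{"method": "apply_moves", "body": {"motion": [-0.04,0.027,-0.002,0.1,0.05,-0.08,0.054,-0.004,0.2,0.05,-0.12,0.082,-0.006,0.3,0.05,-0.16,0.109,-0.006,0.391,0.05,-0.2,0.137,-0.006,0.391,0.05,-0.24,0.164,-0.006,0.391,0.05,-0.28,0.191,-0.006,0.391,0.05,-0.32,0.218,0,0.391,0.05,-0.345,0.236,0.02,0.391,0.05,-0.345,0.236,0.05,0.391,0.05,-0.345,0.236,0.07,0.391,0.05,-0.345,0.236,0.07,0.391,0.05]}}

```text
time_s: 12.65
ee_pos: [0.6556, -0.0141, 0.0677]
orientation: [0.031, 1.0, -0.001, -0.005]
force: [-1.3, 0.1, -1.8]
width: 0.0622
```

```bash
python3 -c "
from h import *
t=stand(*(RS.T@(ramp(-.064,0,.014)[:2]-S)+[.003,0]),.05)
u=stand(*(RS.T@(ramp(-.064,0,.014)[:2]-S)+[.003,0]),.032)
v=stand(*(RS.T@(ramp(-.053,0,.014)[:2]-S)+[.003,0]),.029)
rel(*[x.tolist()+[-3.6] for x in (t,u,v)])
a=snap('side','s5.png')[110:240,210:340,::-1]; cv2.imwrite('pics/v7.png',cv2.resize(a,(600,600),interpolation=cv2.INTER_CUBIC))"
```

```text
t 12.65 at [ 0.6556 -0.0141  0.0677] psi -3.56 F [-1.3  0.1 -1.8] w 0.0622
[0.6607750010148024, -0.015229564272518627, 0.05, -3.6] -> [-0.0054 -0.0008  0.0176] turn 0.0007
[0.6607750010148024, -0.015229564272518627, 0.032, -3.6] -> [-0.0056 -0.0007  0.0356] turn 0.0007
[0.6713792187302745, -0.01589672510157282, 0.029, -3.6] -> [-0.0162 -0.0008  0.0385] turn 0.0007
```

View pics/v7.png

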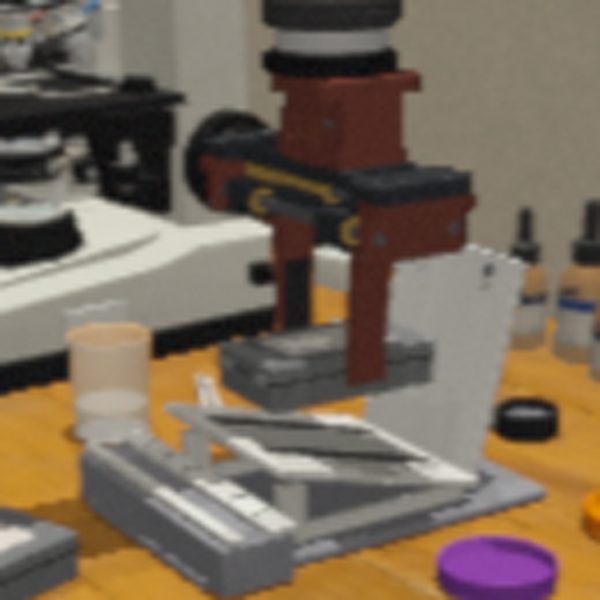

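The case is held level above the deck, with its bottom at about (330,400). I let it settle, then press it down onto the slope.

Request:
{"method": "apply_moves", "body": {"motion": [0,0,0,0,0.05,0,0,0,0,0.05], "squeeze": 8}}

```text
time_s: 12.9
ee_pos: [0.6607, -0.0149, 0.0746]
orientation: [0.032, 0.999, 0.0, 0.001]
force: [0.7, 0.8, -1.8]
width: 0.0626
```

Request:
{"method": "apply_moves", "body": {"motion": [0,0,0.01,0,0.05,0,0,0.02,0,0.05,0,0,0.026,0,0.05,0,0,0.03,0,0.05,0,0,0.034,0,0.05,0,0,0.037,0,0.05,0,0,0.04,0,0.05,0,0,0.042,0,0.05,0,0,0.042,0,0.05]}}

```text
time_s: 13.8
ee_pos: [0.6605, -0.0146, 0.0321]
orientation: [0.031, 1.0, 0.0, 0.0]
force: [1.1, 0.2, 2.7]
width: 0.0621
```

Request:
{"method": "apply_moves", "body": {"motion": [-0.002,0,0.001,0,0.05,-0.004,0,0.001,0,0.05,-0.006,0,0.002,0,0.05,-0.008,0,0.002,0,0.05,-0.01,0,0.002,0,0.05,-0.01,0,0.002,0,0.05]}}

```text
time_s: 14.4
ee_pos: [0.6702, -0.0152, 0.0295]
orientation: [0.031, 1.0, -0.0, -0.0]
force: [1.3, 0.1, 1.6]
width: 0.0618
```

```bash
python3 -c "
from h import *
rel()
a=snap('side','s6.png')[130:240,210:330,::-1]; cv2.imwrite('pics/v8.png',cv2.resize(a,(654,600),interpolation=cv2.INTER_CUBIC))"
```

```text
t 14.4 at [ 0.6702 -0.0152  0.0295] psi -3.6 F [1.3 0.1 1.6] w 0.0618
```

View pics/v8.png

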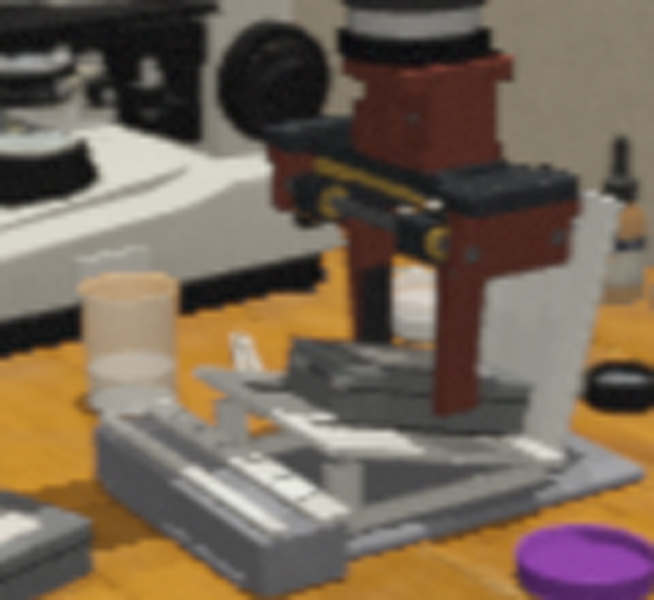

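The case has pivoted close to the slope angle and has not yet reached the backstop. I push further down the slope.

Request:
{"method": "apply_moves", "body": {"motion": [-0.002,0,0.001,0,0.05,-0.004,0,0.002,0,0.05,-0.005,0,0.002,0,0.05,-0.006,0,0.003,0,0.05,-0.006,0,0.003,0,0.05]}}

```text
time_s: 14.95
ee_pos: [0.6746, -0.0155, 0.0267]
orientation: [0.032, 1.0, 0.0, -0.002]
force: [-4.5, 1.1, 6.6]
width: 0.0617
```

Request:
{"method": "apply_moves", "body": {"motion": [-0.001,0,0,0,0.05,-0.002,0,0.001,0,0.05,-0.003,0,0.001,0,0.05,-0.004,0,0.001,0,0.05,-0.004,0,0.001,0,0.05]}}

```text
time_s: 15.45
ee_pos: [0.6773, -0.0156, 0.0252]
orientation: [0.032, 0.999, 0.0, -0.003]
force: [-6.7, 0.5, 7.1]
width: 0.0622
```

Request:
{"method": "apply_moves", "body": {"motion": [0,0,0,0,0.076,0,0,0,0,0.076,0,0,0,0,0.076,0,0,-0.01,0,0.076,0,0,-0.04,0,0.0878,0,0,-0.08,0,0.0878,0.03,-0.02,-0.1,0,0.0878,0.07,-0.04,-0.1,0,0.0878,0.11,-0.07,-0.1,0,0.0878,0.15,-0.1,-0.1,0,0.0878,0.18,-0.13,-0.09,0,0.0878,0.18,-0.13,-0.09,0,0.0878]}}

```text
time_s: 16.65
ee_pos: [0.4868, -0.1385, 0.1155]
orientation: [0.035, 0.999, -0.0, -0.002]
force: [0.4, 0.2, 0.5]
width: 0.0879
```

Request:
{"method": "apply_moves", "body": {"motion": [0,0,0,0,0.0878]}}

```text
time_s: 16.75
ee_pos: [0.4922, -0.1349, 0.1164]
orientation: [0.032, 0.999, 0.0, 0.001]
force: [-0.5, -0.5, -0.1]
width: 0.0875
```

```bash
cat > m2.py <<'E'
from h import *
im=snap('top','tx.png'); hsv=cv2.cvtColor(im,cv2.COLOR_RGB2HSV)
m=((hsv[...,1]<40)&(hsv[...,2]>165)).astype(np.uint8)
n,l,st,c=cv2.connectedComponentsWithStats(m)
for i in range(1,n):
    if st[i,4]>150 and 185<c[i][0]<400 and c[i][1]>110: print(st[i],c[i].round(1))
print(np.round(proj('top',ramp(-.055,0,.028)),1))
E
python3 -c "
from h import *
rel((.4296,-.1782,.08,.7),(.4296,-.1782,-.006,.7))"; python3 m2.py
```

```text
t 16.75 at [ 0.4922 -0.1349  0.1164] psi -3.72 F [-0.5 -0.5 -0.1] w 0.0875
(0.4296, -0.1782, 0.08, 0.7) -> [ 0.0597 -0.0473  0.0363] turn -0.0772
(0.4296, -0.1782, -0.006, 0.7) -> [ 0.0598 -0.0473  0.1223] turn -0.0772
[ 224  147   50   51 1178] [248.7 176.2]
[243 151  15  25 317] [250.  162.9]
[ 323  153   68   73 3460] [358.8 185. ]
[179 179  14  13 155] [185.5 185. ]
[216 196  62  19 588] [243.3 204.3]
[189 235  16  28 394] [196.5 248.3]
[234 240  18  30 386] [243.1 254.4]
[183 357  27  27 452] [191.3 371.1]
[250.2 163. ]
```

The placed case's label is at (250.0,162.9), against (250.2,163.0) predicted for contact with the backstop, so it's in place. Case 3 next.

Request:
{"method": "apply_moves", "body": {"motion": [0.03,-0.024,0.01,-0.04,0.0878,0.06,-0.047,0.03,-0.077,0.0878,0.06,-0.047,0.05,-0.077,0.0878,0.06,-0.047,0.08,-0.077,0.0878,0.06,-0.047,0.1,-0.077,0.0878,0.06,-0.047,0.115,-0.077,0.0878,0.06,-0.047,0.121,-0.077,0.0878,0.06,-0.047,0.121,-0.077,0.055,0.06,-0.047,0.121,-0.077,0.055,0.06,-0.047,0.121,-0.077,0.055,0.06,-0.047,0.121,-0.077,0.055,0.06,-0.047,0.121,-0.077,0.055], "squeeze": 15}}

```text
time_s: 18.0
ee_pos: [0.4303, -0.1775, -0.0046]
orientation: [-0.007, 1.0, -0.0, 0.001]
force: [0.3, -0.7, 5.3]
width: 0.0617
```

Request:
{"method": "apply_moves", "body": {"motion": [0,0,-0.02,0,0.05,0,0,-0.05,0,0.05,0,0,-0.1,0,0.05,0,0,-0.15,0,0.05,0,0,-0.15,0,0.05,0,0,-0.15,0,0.05]}}

```text
time_s: 18.6
ee_pos: [0.4298, -0.1772, 0.1454]
orientation: [-0.007, 1.0, 0.0, 0.001]
force: [-0.1, 0.9, -3.1]
width: 0.062
```

```bash
python3 -c "
from h import *
P=stand(*(RS.T@(ramp(-.064,0,.042)[:2]-S)),0)
rel((.6660,P[1],.145,-3.6),(P[0],P[1],.10,-3.6))
print(P)"
```

```text
t 18.6 at [ 0.4298 -0.1772  0.1454] psi 0.82 F [-0.1  0.9 -3.1] w 0.062
(0.666, np.float64(-0.015496231418500594), 0.145, -3.6) -> [-0.2385  0.1583  0.001 ] turn 0.0772
(np.float64(0.6650135539249983), np.float64(-0.015496231418500594), 0.1, -3.6) -> [-0.2374  0.1583  0.046 ] turn 0.0772
[ 0.66501355 -0.01549623  0.        ]
```

Request:
{"method": "apply_moves", "body": {"motion": [-0.04,0.026,0,0.02,0.05,-0.08,0.053,0,0.04,0.05,-0.12,0.08,0,0.06,0.05,-0.16,0.106,0,0.077,0.05,-0.2,0.132,0,0.077,0.05,-0.237,0.158,0.01,0.077,0.05,-0.237,0.158,0.03,0.077,0.05,-0.237,0.158,0.045,0.077,0.05,-0.237,0.158,0.05,0.077,0.05,-0.237,0.158,0.05,0.077,0.05,-0.237,0.158,0.05,0.077,0.05], "squeeze": 10}}

```text
time_s: 19.7
ee_pos: [0.6638, -0.0172, 0.095]
orientation: [0.032, 0.999, -0.0, 0.0]
force: [-0.0, -0.2, -1.5]
width: 0.0622
```

```bash
python3 -c "
from h import *
P=ramp(-.064,0,.042)
rel((P[0],P[1],.061,-3.6))"
```

```text
t 19.7 at [ 0.6638 -0.0172  0.095 ] psi -3.7 F [-0.  -0.2 -1.5] w 0.0622
(np.float64(0.6650135539249983), np.float64(-0.015496231418500594), 0.061, -3.6) -> [-0.0011  0.0017  0.034 ] turn -0.0017
```

Request:
{"method": "apply_moves", "body": {"motion": [-0.001,0.002,0.01,-0.002,0.05,-0.001,0.002,0.016,-0.002,0.05,-0.001,0.002,0.02,-0.002,0.05,-0.001,0.002,0.024,-0.002,0.05,-0.001,0.002,0.028,-0.002,0.05,-0.001,0.002,0.031,-0.002,0.05,-0.001,0.002,0.034,-0.002,0.05,-0.001,0.002,0.034,-0.002,0.05], "squeeze": 8}}

```text
time_s: 20.5
ee_pos: [0.6657, -0.0141, 0.0607]
orientation: [0.03, 1.0, -0.0, 0.0]
force: [1.4, 0.2, -0.2]
width: 0.0619
```

Request:
{"method": "apply_moves", "body": {"motion": [-0.002,0,0.001,0,0.05,-0.004,0,0.002,0,0.05,-0.006,0,0.003,0,0.05,-0.008,0,0.004,0,0.05,-0.01,0,0.004,0,0.05,-0.012,0,0.005,0,0.05,-0.012,0,0.005,0,0.05]}}

```text
time_s: 21.2
ee_pos: [0.6773, -0.0148, 0.0568]
orientation: [0.03, 1.0, 0.0, -0.0]
force: [-2.8, 0.3, 8.2]
width: 0.0621
```

Request:
{"method": "apply_moves", "body": {"motion": [-0.001,0,0,0,0.05,-0.002,0,0,0,0.05,-0.003,0,0.001,0,0.05,-0.004,0,0.001,0,0.05,-0.004,0,0.001,0,0.05]}}

```text
time_s: 21.7
ee_pos: [0.6796, -0.015, 0.0552]
orientation: [0.031, 1.0, 0.0, -0.002]
force: [-6.0, 2.0, 7.8]
width: 0.0617
```

Request:
{"method": "apply_moves", "body": {"motion": [0,0,0,0,0.076,0,0,0,0,0.076,0,0,0,0,0.076,0,0,-0.01,0,0.076,0,0,-0.04,0,0.0878,0,0,-0.07,0,0.0878,0.03,-0.02,-0.08,0,0.0878,0.07,-0.04,-0.08,0,0.0878,0.11,-0.07,-0.08,0,0.0878,0.15,-0.1,-0.08,0,0.0878,0.19,-0.13,-0.08,0,0.0878,0.19,-0.13,-0.08,0,0.0878]}}

```text
time_s: 22.9
ee_pos: [0.4776, -0.1376, 0.135]
orientation: [0.034, 0.999, -0.0, -0.002]
force: [0.9, 0.1, -0.1]
width: 0.0877
```

```bash
python3 m2.py; python3 -c "
from h import *
print(np.round(proj('top',ramp(-.055,0,.056)),1))
d=np.array([np.cos(np.radians(13.2)),np.sin(np.radians(13.2))])*.01
rel((.4232,-.0005,.08,13.2),(.4232+d[0],-.0005+d[1],.08,13.2))"
```

```text
[ 224  147   50   51 1170] [248.8 176.3]
[243 146  15  25 328] [250.  158.2]
[ 323  152   68   74 3471] [358.4 184.7]
[178 179  15  13 153] [185.4 185. ]
[216 196  62  19 602] [243.9 204.4]
[189 235  16  28 395] [196.5 248.4]
[234 240  19  30 394] [243.3 254.5]
[183 357  18  27 425] [190.4 369.5]
[244 357  23  18 291] [255.3 364.5]
[250.2 163. ]
[250.4 158.4]
t 22.95 at [ 0.4812 -0.1355  0.1354] psi -3.78 F [ 0.1 -0.4 -0.3] w 0.0879
(0.4232, -0.0005, 0.08, 13.2) -> [0.0668 0.1308 0.0555] turn -0.2964
(np.float64(0.43293578902873164), np.float64(0.0017835087011065574), 0.08, 13.2) -> [0.0572 0.1338 0.0555] turn -0.2964
```

Request:
{"method": "apply_moves", "body": {"motion": [0.025,0.045,0.02,-0.1,0.0878,0.05,0.09,0.04,-0.2,0.0878,0.06,0.133,0.06,-0.296,0.0878,0.06,0.133,0.07,-0.296,0.0878,0.06,0.133,0.08,-0.296,0.0878,0.06,0.133,0.08,-0.296,0.0878]}}

```text
time_s: 23.55
ee_pos: [0.4323, 0.0032, 0.054]
orientation: [-0.118, 0.993, -0.0, -0.0]
force: [0.5, -0.0, 0.5]
width: 0.0876
```

```bash
python3 -c "
from h import *
d=np.array([np.cos(np.radians(13.2)),np.sin(np.radians(13.2))])*.006
rel((.4232+d[0],-.0005+d[1],-.005,13.2))"
```

```text
t 23.55 at [0.4323 0.0032 0.054 ] psi 13.5 F [ 0.5 -0.   0.5] w 0.0876
(np.float64(0.42904147341723897), np.float64(0.0008701052206639343), -0.005, 13.2) -> [ 0.0036 -0.0015  0.059 ] turn 0.0052
```

Request:
{"method": "apply_moves", "body": {"motion": [0.003,-0.0015,0.02,0.005,0.0878,0.003,-0.0015,0.04,0.005,0.0878,0.003,-0.0015,0.054,0.005,0.0878,0.003,-0.0015,0.059,0.005,0.0878,0.003,-0.0015,0.059,0.005,0.055,0.003,-0.0015,0.059,0.005,0.055,0.003,-0.0015,0.059,0.005,0.055,0.003,-0.0015,0.059,0.005,0.055,0.003,-0.0015,0.059,0.005,0.055], "squeeze": 15}}

```text
time_s: 24.45
ee_pos: [0.43, 0.001, -0.0037]
orientation: [-0.115, 0.993, 0.0, 0.001]
force: [-1.7, -0.7, 7.1]
width: 0.0621
```

Request:
{"method": "apply_moves", "body": {"motion": [0,0,-0.02,0,0.05,0,0,-0.05,0,0.05,0,0,-0.1,0,0.05,0,0,-0.15,0,0.05,0,0,-0.18,0,0.05,0,0,-0.18,0,0.05]}}

```text
time_s: 25.05
ee_pos: [0.4319, 0.0014, 0.1796]
orientation: [-0.115, 0.993, 0.001, 0.004]
force: [-0.3, 0.2, -2.7]
width: 0.0618
```

```bash
python3 -c "
from h import *
P=ramp(-.064,0,.070); P[0]+=.006
rel((P[0],P[1],.125,-3.6))
print(P)"
```

```text
t 25.05 at [0.4319 0.0014 0.1796] psi 13.19 F [-0.3  0.2 -2.7] w 0.0618
(np.float64(0.678246187020479), np.float64(-0.0159512701230705), 0.125, -3.6) -> [-0.2354 -0.0731  0.0565] turn 0.293
[ 0.67824619 -0.01595127  0.10617923]
```

Request:
{"method": "apply_moves", "body": {"motion": [-0.04,-0.012,0,0.08,0.05,-0.08,-0.024,0,0.16,0.05,-0.12,-0.037,0,0.24,0.05,-0.16,-0.05,0,0.293,0.05,-0.2,-0.062,0.01,0.293,0.05,-0.235,-0.073,0.02,0.293,0.05,-0.235,-0.073,0.04,0.293,0.05,-0.235,-0.073,0.05,0.293,0.05,-0.235,-0.073,0.05,0.293,0.05,-0.235,-0.073,0.05,0.293,0.05], "squeeze": 10}}

```text
time_s: 26.05
ee_pos: [0.6738, -0.0164, 0.1253]
orientation: [0.031, 1.0, 0.0, -0.001]
force: [0.9, -0.1, -1.9]
width: 0.0616
```

```bash
python3 -c "
from h import *
P=ramp(-.064,0,.070); P[0]+=.006
rel((P[0],P[1],.089,-3.6))"
```

```text
t 26.05 at [ 0.6738 -0.0164  0.1253] psi -3.6 F [ 0.9 -0.1 -1.9] w 0.0616
(np.float64(0.678246187020479), np.float64(-0.0159512701230705), 0.089, -3.6) -> [-0.0045  0.0007  0.0363] turn 0.0
```

Request:
{"method": "apply_moves", "body": {"motion": [-0.002,0.001,0.01,0,0.05,-0.002,0.001,0.018,0,0.05,-0.002,0.001,0.022,0,0.05,-0.002,0.001,0.026,0,0.05,-0.002,0.001,0.03,0,0.05,-0.002,0.001,0.033,0,0.05,-0.002,0.001,0.036,0,0.05,-0.002,0.001,0.036,0,0.05], "squeeze": 8}}

```text
time_s: 26.85
ee_pos: [0.6768, -0.0155, 0.0894]
orientation: [0.031, 1.0, 0.0, -0.0]
force: [0.5, 0.4, -0.4]
width: 0.0622
```

Request:
{"method": "apply_moves", "body": {"motion": [-0.002,0,0.001,0,0.05,-0.004,0,0.002,0,0.05,-0.006,0,0.003,0,0.05,-0.008,0,0.003,0,0.05,-0.01,0,0.004,0,0.05,-0.012,0,0.004,0,0.05,-0.012,0,0.004,0,0.05]}}

```text
time_s: 27.55
ee_pos: [0.689, -0.0163, 0.0854]
orientation: [0.031, 1.0, -0.0, -0.0]
force: [0.6, 0.4, -2.4]
width: 0.0619
```

Request:
{"method": "apply_moves", "body": {"motion": [-0.001,0,0.001,0,0.05,-0.002,0,0.002,0,0.05,-0.002,0,0.003,0,0.05,-0.003,0,0.004,0,0.05,-0.003,0,0.004,0,0.05]}}

```text
time_s: 28.05
ee_pos: [0.6918, -0.0165, 0.0832]
orientation: [0.032, 1.0, 0.0, 0.0]
force: [-5.0, 1.0, 8.2]
width: 0.062
```

```bash
python3 -c "
from h import *
rel()
a=snap('side','s7.png')[110:230,210:340,::-1]; cv2.imwrite('pics/v9.png',cv2.resize(a,(650,600),interpolation=cv2.INTER_CUBIC))"
```

```text
t 28.05 at [ 0.6918 -0.0165  0.0832] psi -3.61 F [-5.   1.   8.2] w 0.062
```

View pics/v9.png

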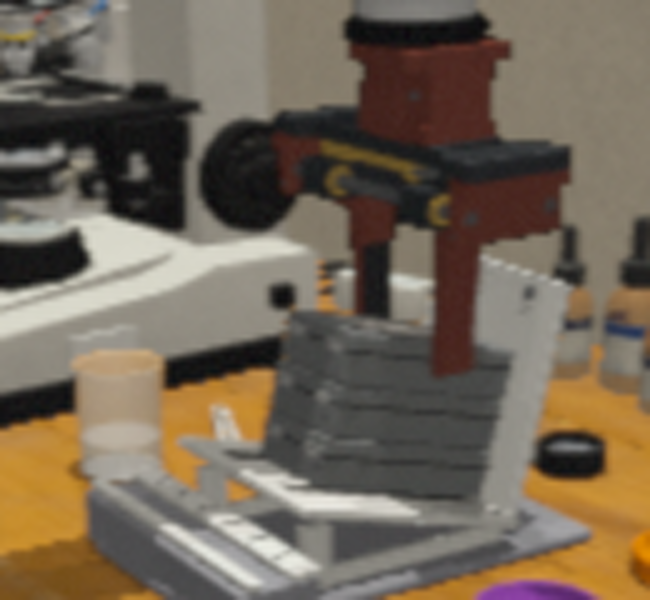

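The three-case stack is tidy and flat, with its ends at the backstop. I release, retreat, and check from above.

Request:
{"method": "apply_moves", "body": {"motion": [0,0,0,0,0.076,0,0,0,0,0.076,0,0,0,0,0.076,0,0,-0.01,0,0.076,0,0,-0.04,0,0.0878,0.01,0,-0.07,0,0.0878,0.05,0,-0.08,0,0.0878,0.1,0.02,-0.08,0,0.0878,0.14,0.05,-0.08,0,0.0878,0.18,0.08,-0.08,-0.05,0.0878,0.21,0.11,-0.08,-0.1,0.0878,0.235,0.13,-0.07,-0.155,0.0878]}}

```text
time_s: 29.3
ee_pos: [0.4645, 0.1307, 0.1534]
orientation: [-0.048, 0.999, 0.001, 0.002]
force: [-0.5, 0.3, 0.5]
width: 0.088
```

Request:
{"method": "apply_moves", "body": {"motion": [0,0,0,0,0.0878]}}

```text
time_s: 29.4
ee_pos: [0.4619, 0.1312, 0.1515]
orientation: [-0.05, 0.999, 0.001, -0.001]
force: [0.0, -0.8, 0.9]
width: 0.0877
```

```bash
python3 m2.py; python3 -c "
from h import *
print(np.round(proj('top',ramp(-.055,0,.084)),1))
rel((.4387,.1274,-.0045,5.5))"
```

```text
[243 141  16  25 339] [250.4 153.4]
[ 224  148   50   50 1157] [248.9 176.5]
[ 323  152   68   74 3987] [355.4 188.6]
[178 179  15  13 154] [185.3 184.9]
[216 196  62  12 358] [246.9 201. ]
[216 207  61   9 248] [245.5 210.9]
[ 221  357   80   27 1514] [267.2 367.6]
[250.2 163. ]
[250.6 153.5]
t 29.45 at [0.4642 0.1294 0.152 ] psi 5.49 F [ 0.4 -0.5  0.1] w 0.0878
(0.4387, 0.1274, -0.0045, 5.5) -> [0.0255 0.0003 0.1565] turn -0.0001
```

Request:
{"method": "apply_moves", "body": {"motion": [0.022,0,0.03,0,0.0878,0.022,0,0.07,0,0.0878,0.022,0,0.11,0,0.0878,0.022,0,0.14,0,0.0878,0.022,0,0.152,0,0.0878,0.022,0,0.156,0,0.0878,0.022,0,0.156,0,0.0878,0.022,0,0.156,0,0.055,0.022,0,0.156,0,0.055,0.022,0,0.156,0,0.055,0.022,0,0.156,0,0.055,0.022,0,0.156,0,0.055], "squeeze": 15}}

```text
time_s: 30.65
ee_pos: [0.4441, 0.1264, -0.0036]
orientation: [-0.046, 0.999, 0.0, 0.001]
force: [-0.5, 0.6, 6.2]
width: 0.0619
```

Request:
{"method": "apply_moves", "body": {"motion": [0,0,-0.02,0,0.05,0,0,-0.05,0,0.05,0,0,-0.1,0,0.05,0,0,-0.15,0,0.05,0,0,-0.2,0,0.05,0,0,-0.21,0,0.05,0,0,-0.21,0,0.05]}}

```text
time_s: 31.35
ee_pos: [0.4443, 0.1264, 0.2071]
orientation: [-0.046, 0.999, 0.001, 0.002]
force: [-0.9, -0.0, -2.1]
width: 0.062
```

```bash
python3 -c "
from h import *
P=ramp(-.064,0,.098); P[0]+=.003
rel((P[0],P[1],.155,-3.6))
print(P)"
```

```text
t 31.35 at [0.4443 0.1264 0.2071] psi 5.29 F [-0.9 -0.  -2.1] w 0.062
(np.float64(0.6824788201159598), np.float64(-0.016406308827640406), 0.155, -3.6) -> [-0.2238 -0.1642  0.0526] turn 0.1551
[ 0.68247882 -0.01640631  0.13322515]
```

Request:
{"method": "apply_moves", "body": {"motion": [-0.037,-0.027,0,0.05,0.05,-0.074,-0.054,0,0.1,0.05,-0.11,-0.081,0,0.155,0.05,-0.148,-0.108,0,0.155,0.05,-0.185,-0.136,0,0.155,0.05,-0.215,-0.155,0.01,0.155,0.05,-0.225,-0.164,0.03,0.155,0.05,-0.225,-0.164,0.045,0.155,0.05,-0.225,-0.164,0.05,0.155,0.05,-0.225,-0.164,0.05,0.155,0.05,-0.225,-0.164,0.05,0.155,0.05], "squeeze": 10}}

```text
time_s: 32.45
ee_pos: [0.6821, -0.0156, 0.1559]
orientation: [0.031, 1.0, 0.0, -0.0]
force: [0.1, 1.1, -1.1]
width: 0.0617
```

```bash
python3 -c "
from h import *
P=ramp(-.064,0,.098); P[0]+=.005
rel((P[0],P[1],.116,-3.6))"
```

```text
t 32.45 at [ 0.6821 -0.0156  0.1559] psi -3.53 F [ 0.1  1.1 -1.1] w 0.0617
(np.float64(0.6844788201159598), np.float64(-0.016406308827640406), 0.116, -3.6) -> [-0.0024 -0.0007  0.0399] turn 0.0012
```

Request:
{"method": "apply_moves", "body": {"motion": [-0.002,-0.001,0.01,0,0.05,-0.002,-0.001,0.02,0,0.05,-0.002,-0.001,0.025,0,0.05,-0.002,-0.001,0.029,0,0.05,-0.002,-0.001,0.033,0,0.05,-0.002,-0.001,0.037,0,0.05,-0.002,-0.001,0.04,0,0.05,-0.002,-0.001,0.04,0,0.05], "squeeze": 8}}

```text
time_s: 33.25
ee_pos: [0.6845, -0.0177, 0.1153]
orientation: [0.031, 1.0, 0.0, -0.0]
force: [-0.1, -0.1, -1.3]
width: 0.062
```

Request:
{"method": "apply_moves", "body": {"motion": [-0.002,0,0.001,0,0.05,-0.004,0,0.002,0,0.05,-0.006,0,0.003,0,0.05,-0.008,0,0.003,0,0.05,-0.01,0,0.004,0,0.05,-0.012,0,0.005,0,0.05,-0.012,0,0.005,0,0.05]}}

```text
time_s: 33.95
ee_pos: [0.6966, -0.0185, 0.1112]
orientation: [0.031, 1.0, 0.0, -0.0]
force: [-2.2, 0.9, 6.2]
width: 0.0617
```

Request:
{"method": "apply_moves", "body": {"motion": [-0.001,0,0,0,0.05,-0.002,0,0,0,0.05,-0.003,0,0.001,0,0.05,-0.004,0,0.001,0,0.05,-0.004,0,0.001,0,0.05]}}

```text
time_s: 34.45
ee_pos: [0.6991, -0.0186, 0.1098]
orientation: [0.031, 1.0, 0.0, -0.002]
force: [-6.2, 1.3, 7.7]
width: 0.0617
```

Request:
{"method": "apply_moves", "body": {"motion": [0,0,0,0,0.076,0,0,0,0,0.076,0,0,0,0,0.076,0,0,-0.01,0,0.076,0,0,-0.04,0,0.0878,0.02,-0.02,-0.06,0,0.0878,0.05,-0.05,-0.06,0,0.0878,0.08,-0.08,-0.06,0,0.0878,0.11,-0.12,-0.06,0,0.0878,0.13,-0.16,-0.06,0,0.0878,0.13,-0.16,-0.06,0,0.0878]}}

```text
time_s: 35.55
ee_pos: [0.557, -0.1777, 0.171]
orientation: [0.037, 0.999, -0.001, -0.0]
force: [0.4, 0.1, 1.0]
width: 0.0881
```

```bash
python3 m2.py; python3 -c "
from h import *
print(np.round(proj('top',ramp(-.055,0,.112)),1))
rel()
im=cv2.imread('pics/tx.png')[120:240,220:400]; cv2.imwrite('pics/v10.png',cv2.resize(im,(792,528),interpolation=cv2.INTER_CUBIC))
snap('side','s8.png')"
```

```text
[244 136  16  26 361] [251.4 148.3]
[ 224  146   50   52 1170] [248.7 176.4]
[ 353  152   38   74 1160] [379. 194.]
[179 179  15  14 164] [185.5 185.2]
[216 196  61  19 675] [241.2 204.9]
[183 357  43  27 905] [200.5 369.8]
[244 357  19  15 207] [252.4 362.9]
[250.2 163. ]
[250.9 148.5]
t 35.6 at [ 0.5593 -0.1742  0.1709] psi -3.98 F [ 0.5  0.7 -0.4] w 0.0878
```

View pics/v10.png

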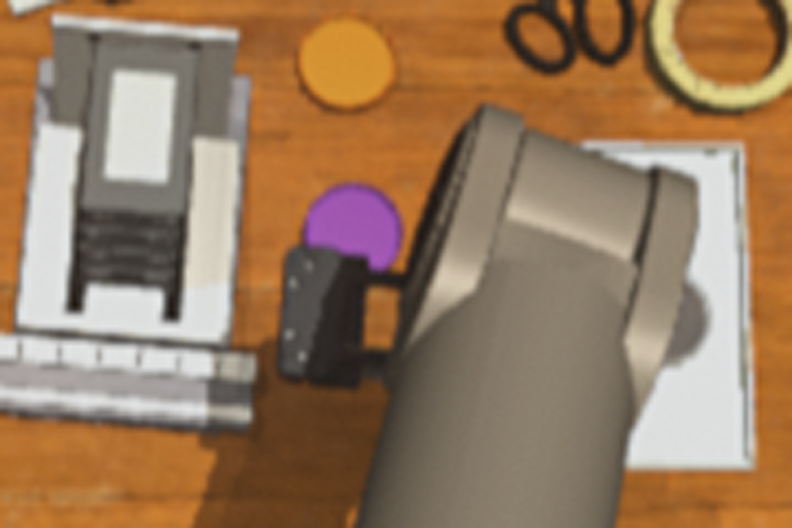

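All four cases are stacked; the top label is at (251.4,148.3) against (250.9,148.5) predicted. I move aside to re-measure the wand.

Request:
{"method": "apply_moves", "body": {"motion": [0.035,0.035,0,0,0.0878,0.07,0.07,0,0,0.0878,0.1,0.11,0,0,0.0878,0.1,0.15,0,0,0.0878,0.1,0.2,0,0,0.0878,0.1,0.25,0,0,0.0878,0.1,0.25,0,0,0.0878]}}

```text
time_s: 36.35
ee_pos: [0.4772, 0.0951, 0.1702]
orientation: [0.025, 1.0, 0.002, 0.001]
force: [0.5, -1.1, 0.1]
width: 0.0878
```

```bash
cat > m3.py <<'E'
from h import *
im=snap('top','ty.png'); hsv=cv2.cvtColor(im,cv2.COLOR_RGB2HSV)
m=(hsv[...,2]<75).astype(np.uint8); m[:, :327]=0; m[:,386:]=0; m[:158]=0; m[222:]=0
n,l,st,c=cv2.connectedComponentsWithStats(m); i=1+np.argmax(st[1:,4])
k=cv2.morphologyEx((l==i).astype(np.uint8),cv2.MORPH_CLOSE,np.ones((3,3)))
(cx,cy),wh,a=cv2.minAreaRect(np.argwhere(k)[:,::-1].astype(np.float32)); print(st[i],(cx,cy),wh,a)
B=np.array([onz('top',*q,.03)[:2] for q in cv2.boxPoints(((cx,cy),wh,a))])
e=[(B[i]+B[(i+1)%4])/2 for i in range(4)]
s=[np.linalg.norm(B[i]-B[(i+1)%4]) for i in range(4)]; j=int(np.argmin(s))
p,q=e[j],e[(j+2)%4]; 
if p[0]<q[0]: p,q=q,p
d=(p-q)/np.linalg.norm(p-q); print('bar far end',p,'near',q,'len',np.linalg.norm(p-q),'w',min(s),'yaw',np.degrees(np.arctan2(d[1],d[0])))
mid=(p+q)/2; print('mid bar',mid,'wand_mid',mid+.005*d)
cv2.imwrite('pics/v11.png',cv2.resize(im[145:230,315:400,::-1],(600,600),interpolation=cv2.INTER_CUBIC))
E
python3 m3.py; python3 -c "from h import *;rel()"
```

```text
[339 178   9  35 180] (342.7723693847656, 194.8579864501953) (33.99616622924805, 7.5477728843688965) 86.42366790771484
bar far end [ 0.63814819 -0.27135307] near [ 0.54335027 -0.27589319] len 0.09490657770455622 w 0.020893313577823473 yaw 2.74195212608186
mid bar [ 0.59074923 -0.27362313] wand_mid [ 0.59574351 -0.27338394]
t 36.4 at [0.477  0.0911 0.17  ] psi -3.05 F [-0.4 -0.9 -0.6] w 0.0877
```

View pics/v11.png

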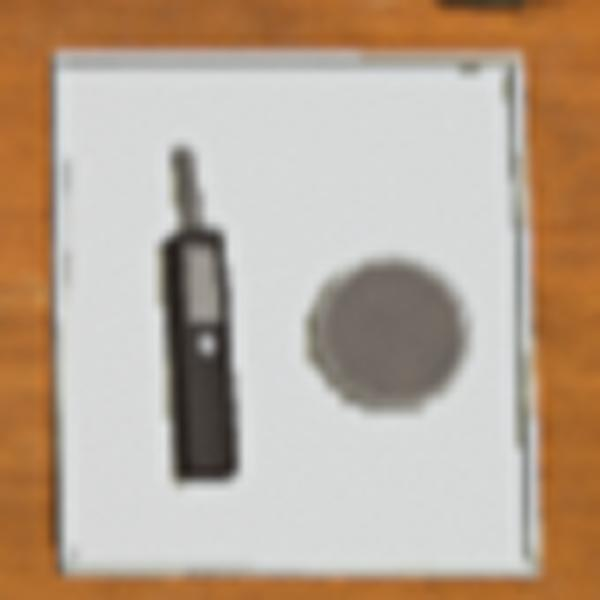

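The top view shows the wand bar from (193,235) to (207,478) in the crop, nose tip at (182,150), yaw about 3.8°. The dish is at (390,333), and neither has been disturbed. I pick up the wand with a narrow opening so the fingers stay clear of the dish.

```bash
python3 -c "
from h import *
for n,(u,v),z in (('nose',(182,148),.012),('far',(193,235),.03),('near',(207,478),.03),('dish',(390,333),.018)): print(n,onz('top',315+u/7.06,145+v/7.06,z).round(4))
rel((.593,-.2735,.10,3.8))"
```

```text
nose [ 0.6755 -0.2728  0.012 ]
far [ 0.6371 -0.2731  0.03  ]
near [ 0.5409 -0.2772  0.03  ]
dish [ 0.6007 -0.3532  0.018 ]
t 36.4 at [0.477  0.0911 0.17  ] psi -3.05 F [-0.4 -0.9 -0.6] w 0.0877
(0.593, -0.2735, 0.1, 3.8) -> [-0.1351 -0.358   0.0696] turn -0.1195
```

Request:
{"method": "apply_moves", "body": {"motion": [-0.017,-0.045,0,-0.02,0.044,-0.034,-0.09,0,-0.04,0.044,-0.051,-0.135,0,-0.06,0.044,-0.068,-0.18,0,-0.08,0.044,-0.085,-0.225,0.01,-0.1,0.044,-0.102,-0.27,0.02,-0.1,0.044,-0.119,-0.315,0.04,-0.1,0.044,-0.135,-0.359,0.07,-0.1,0.044,-0.135,-0.359,0.09,-0.1,0.044,-0.135,-0.359,0.1,-0.1,0.044,-0.135,-0.359,0.1,-0.1,0.044,-0.135,-0.359,0.1,-0.1,0.044]}}

```text
time_s: 37.6
ee_pos: [0.5895, -0.2799, 0.0705]
orientation: [-0.02, 1.0, 0.0, 0.0]
force: [-0.8, -0.4, 0.1]
width: 0.044
```

```bash
python3 -c "
from h import *
rel((.593,-.2747,-.002,2.7))"
```

```text
t 37.6 at [ 0.5895 -0.2799  0.0705] psi 2.24 F [-0.8 -0.4  0.1] w 0.044
(0.593, -0.2747, -0.002, 2.7) -> [-0.0036  0.0051  0.0725] turn -0.0081
```

Request:
{"method": "apply_moves", "body": {"motion": [-0.003,0.005,0.02,-0.008,0.044,-0.003,0.005,0.04,-0.008,0.044,-0.003,0.005,0.06,-0.008,0.044,-0.003,0.005,0.068,-0.008,0.044,-0.003,0.005,0.072,-0.008,0.044,-0.003,0.005,0.072,-0.008,0.01,-0.003,0.005,0.072,-0.008,0.01,-0.003,0.005,0.072,-0.008,0.01,-0.003,0.005,0.072,-0.008,0.01,-0.003,0.005,0.072,-0.008,0.01], "squeeze": 35}}

```text
time_s: 38.6
ee_pos: [0.5923, -0.2764, -0.0014]
orientation: [-0.023, 1.0, -0.0, 0.001]
force: [-1.9, 0.7, 6.1]
width: 0.0217
```

Request:
{"method": "apply_moves", "body": {"motion": [0,0,-0.01,0,0.01,0,0,-0.03,0,0.01,0,0,-0.06,0,0.01,0,0,-0.1,0,0.01,0,0,-0.13,0,0.01,0,0,-0.13,0,0.01,0,0,-0.13,0,0.01]}}

```text
time_s: 39.3
ee_pos: [0.5917, -0.2761, 0.1282]
orientation: [-0.023, 1.0, -0.0, 0.0]
force: [-0.4, 0.3, -2.4]
width: 0.0218
```

```bash
python3 -c "
from h import *
a=stand(-.0935,.060,.03); print('scan1',a,'scan5',stand(-.0935,-.06,.03))
w=stand(-.0935-.078,.060,.03)
rel((w[0],w[1],.11,-3.6))"
```

```text
scan1 [0.55645193 0.05145252 0.03      ] scan5 [ 0.54891707 -0.06831069  0.03      ]
t 39.3 at [ 0.5917 -0.2761  0.1282] psi 2.59 F [-0.4  0.3 -2.4] w 0.0218
(np.float64(0.4786058472463103), np.float64(0.05635017780497354), 0.11, -3.6) -> [0.098  0.3372 0.0181] turn 0.108
```

Request:
{"method": "apply_moves", "body": {"motion": [0.045,0.01,0,0.02,0.01,0.09,0.03,0,0.05,0.01,0.1,0.075,0,0.08,0.01,0.1,0.12,0,0.1,0.01,0.1,0.165,0,0.108,0.01,0.1,0.21,0,0.108,0.01,0.1,0.255,0,0.108,0.01,0.1,0.3,0.01,0.108,0.01,0.1,0.337,0.03,0.108,0.01,0.1,0.337,0.06,0.108,0.01,0.1,0.337,0.07,0.108,0.01,0.1,0.337,0.07,0.108,0.01]}}

```text
time_s: 40.5
ee_pos: [0.4743, 0.0548, 0.0557]
orientation: [0.032, 0.999, -0.001, -0.003]
force: [-1.0, 0.4, -0.1]
width: 0.0214
```

Request:
{"method": "apply_moves", "body": {"motion": [0,0,0,0,0.01,0,0,0,0,0.01]}}

```text
time_s: 40.7
ee_pos: [0.4773, 0.0551, 0.0585]
orientation: [0.032, 0.999, 0.0, 0.001]
force: [0.1, 1.2, -1.4]
width: 0.0212
```

```bash
python3 -c "
from h import *
w=stand(-.0935-.0795,.060,.03)
rel((w[0],w[1],.0246,-3.6))
t=stand(*(RS.T@(cur()[0][:2]-S)+[.0795,0]),cur()[0][2]+.0054); print('tip est',t,np.round(proj('side',t),1),np.round(proj('top',t),1))
a=snap('side','s9.png')[180:240,200:290,::-1]; cv2.imwrite('pics/v12.png',cv2.resize(a,(792,528),interpolation=cv2.INTER_CUBIC))
b=snap('top','t9.png')[170:240,200:300,::-1]; cv2.imwrite('pics/v13.png',cv2.resize(b,(800,560),interpolation=cv2.INTER_CUBIC))"
```

```text
t 40.7 at [0.4773 0.0551 0.0585] psi -3.71 F [ 0.1  1.2 -1.4] w 0.0212
(np.float64(0.4771088071536679), np.float64(0.0564443635842675), 0.0246, -3.6) -> [0.0004 0.0013 0.0339] turn -0.0019
tip est [0.5566693  0.05012094 0.06393506] [237.2 197.7] [225.1 204.2]
```

View pics/v12.png

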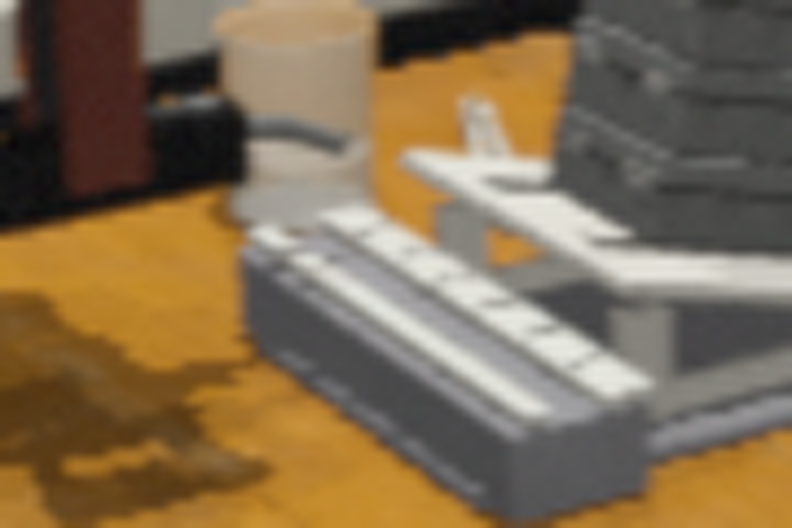

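The nose tip is seen at (345,148) in the crop, side px (239,197). Predicted is (237,198), so the tip is over the channel's left end. I lower it.

Request:
{"method": "apply_moves", "body": {"motion": [0,0.001,0.008,0,0.01,0,0.001,0.016,0,0.01,0,0.001,0.022,0,0.01,0,0.001,0.026,0,0.01,0,0.001,0.029,0,0.01,0,0.001,0.031,0,0.01,0,0.001,0.031,0,0.01]}}

```text
time_s: 41.5
ee_pos: [0.4765, 0.057, 0.0264]
orientation: [0.031, 1.0, -0.0, -0.0]
force: [0.3, -0.5, -1.7]
width: 0.0218
```

Request:
{"method": "apply_moves", "body": {"motion": [0,0,0.001,0,0.01,0,0,0.002,0,0.01,0,0,0.003,0,0.01,0,0,0.003,0,0.01]}}

```text
time_s: 41.9
ee_pos: [0.4771, 0.0571, 0.0239]
orientation: [0.031, 1.0, 0.0, 0.0]
force: [-0.6, -0.6, 0.2]
width: 0.0218
```

The tip is on the channel floor: zr 0.0239, light contact, and the rim would have stopped it at 0.0296. I draw right at 20 mm/s.

Request:
{"method": "apply_moves", "body": {"motion": [0,-0.002,0,0,0.01,0,-0.004,0,0,0.01,0,-0.006,0,0,0.01,0,-0.008,0,0,0.01,0,-0.01,0,0,0.01,0,-0.012,0,0,0.01,0,-0.014,0,0,0.01,0,-0.016,0,0,0.01,0,-0.018,0,0,0.01,0,-0.02,0,0,0.01,0,-0.022,0,0,0.01,0,-0.024,0,0,0.01]}}

```text
time_s: 43.1
ee_pos: [0.4752, 0.0329, 0.0237]
orientation: [0.031, 1.0, 0.0, 0.0]
force: [1.3, 2.9, 2.1]
width: 0.0218
```

```bash
cat > ck.py <<'E'
from h import *
p,R,s=cur(); print('stand-local tip est',(RS.T@(p[:2]-S)+[.0795,0]).round(4),'z',round(p[2]+.0054,4)); rel()
E
python3 ck.py
```

```text
stand-local tip est [-0.0939  0.0364] z 0.0291
t 43.1 at [0.4752 0.0329 0.0237] psi -3.6 F [1.3 2.9 2.1] w 0.0218
```

Request:
{"method": "apply_moves", "body": {"motion": [0,-0.002,0,0,0.01,0,-0.004,0,0,0.01,0,-0.006,0,0,0.01,0,-0.008,0,0,0.01,0,-0.01,0,0,0.01,0,-0.012,0,0,0.01,0,-0.014,0,0,0.01,0,-0.016,0,0,0.01,0,-0.018,0,0,0.01,0,-0.02,0,0,0.01,0,-0.022,0,0,0.01,0,-0.024,0,0,0.01]}}

```text
time_s: 44.3
ee_pos: [0.4735, 0.0089, 0.0236]
orientation: [0.031, 1.0, 0.0, -0.0]
force: [1.4, 2.8, 2.8]
width: 0.0215
```

```bash
python3 ck.py
```

```text
stand-local tip est [-0.0941  0.0123] z 0.029
t 44.3 at [0.4735 0.0089 0.0236] psi -3.6 F [1.4 2.8 2.8] w 0.0215
```

Request:
{"method": "apply_moves", "body": {"motion": [0,-0.002,0,0,0.01,0,-0.004,0,0,0.01,0,-0.006,0,0,0.01,0,-0.008,0,0,0.01,0,-0.01,0,0,0.01,0,-0.012,0,0,0.01,0,-0.014,0,0,0.01,0,-0.016,0,0,0.01,0,-0.018,0,0,0.01,0,-0.02,0,0,0.01,0,-0.022,0,0,0.01,0,-0.024,0,0,0.01]}}

```text
time_s: 45.5
ee_pos: [0.472, -0.0151, 0.0236]
orientation: [0.031, 1.0, -0.0, -0.0]
force: [1.4, 3.1, 2.9]
width: 0.0214
```

```bash
python3 ck.py
```

```text
stand-local tip est [-0.0941 -0.0117] z 0.029
t 45.5 at [ 0.472  -0.0151  0.0236] psi -3.6 F [1.4 3.1 2.9] w 0.0214
```

Request:
{"method": "apply_moves", "body": {"motion": [0,-0.002,0,0,0.01,0,-0.004,0,0,0.01,0,-0.006,0,0,0.01,0,-0.008,0,0,0.01,0,-0.01,0,0,0.01,0,-0.012,0,0,0.01,0,-0.014,0,0,0.01,0,-0.016,0,0,0.01,0,-0.018,0,0,0.01,0,-0.02,0,0,0.01,0,-0.022,0,0,0.01,0,-0.024,0,0,0.01]}}

```text
time_s: 46.7
ee_pos: [0.4705, -0.039, 0.0236]
orientation: [0.031, 1.0, 0.0, -0.0]
force: [0.6, 0.7, 1.5]
width: 0.0218
```

```bash
python3 ck.py
```

```text
stand-local tip est [-0.0941 -0.0356] z 0.029
t 46.7 at [ 0.4705 -0.039   0.0236] psi -3.6 F [0.6 0.7 1.5] w 0.0218
```

The drag force fell on the last stretch, possibly the grip slackening. I've used all 16 picture views, so I check the nose numerically in the side image.

```bash
cat > asc.py <<'E'
from h import *
p,R,s=cur(); t=np.r_[S+RS@(RS.T@(p[:2]-S)+[.0795,0]),p[2]+.0054]
im=snap('side','sz.png'); u,v=np.round(proj('side',t)).astype(int); print('pred tip',u,v,'tcp',np.round(proj('side',p),1))
hsv=cv2.cvtColor(im,cv2.COLOR_RGB2HSV)
for r in range(v-16,v+8):
    print(r,''.join('o' if hsv[r,c,1]>110 and hsv[r,c,0]<25 and hsv[r,c,2]>100 else ' .:-=+*#%@'[::-1][min(9,hsv[r,c,2]//26)] for c in range(u-45,u+16)))
E
python3 asc.py
```

```text
pred tip 255 221 tcp [226.9 230.5]
205 oooooooo*#%%%##########*=---.....:::ooo-========-:........:-+
206 oooooooo*#%%%##########*+====:::.....oo======-o==--:....:...:
207 oooooooo*#%%%%#########*=---===:......:-=====-oooo---:..:-==+
208 ooooooooo#%%%%#########+-:---===:...::.:-====-ooooo-=-:...::-
209 ooooooooo#%%%%#########+:..:---==-:......:-==-oooo==+==-:....
210 ooooooooo#%%%%#########*-...:----==-......:-=============-:..
211 ooooooooo#%%%%#########*+-:...:---===:..:.:::-=========++=--.
212 ooooooooo#%%%%#########**+=:...:----==-:......:====+++****+=-
213 ooooooooo#%%%%#########*+===-:.:-----=+=-......:=+***#####**+
214 ooooooooo#%%%%##########*+======*+=----==-:..:--:-=*#######**
215 ooooooooo*%%%%##########**+==+++*#*=----===-:......-+*#####++
216 ooooooooo*%%%%###########******#%%#+========-:......:=**##*++
217 ooooooooo*%%%%############%%%%%%%@@#++++++++==-...:----+*#**+
218 ooooooooo*#@@%##########%%@@@@%@@@@%#*******++==::.....:-+*++
219 ooooooooo%@@@%###########%@@@@@@@@@%#*===******+=-:......:+++
220 oooooo*#%@@@@%%##########@@@@@@@@@@%+++=+=--=**+===:.....::-=
221 oo*##%@@@@@@@@%##########@@@@@@@@@@%+==+=:..:-=---==-:::....:
222 #%@@@@@@@@@@@@%##########@@@@@@@@@@%#***+=:...:----=+=-:.....
223 @@@@@@@@@@@@@@%##########%@@@@@@@@@%##*+=+=-:...:----==-:....
224 @@@@@@@@@@@@@@%##########%@@@@@@@@@%###*+====-...:----===-..:
225 @@@@@@@@@@@@@%%##########@@@@@%%@%%#####*+===+-:...:----===-=
226 @@@@@@@@@@@@@@%######%%%%%%%%%###########**+=++=:...:----==++
227 @@@@@@@@@@@@@@%##%%%%%%%#*oooo**+**#######**+=====-----==++**
228 @@@@@@@@@@@@@@@%%@%%#*ooooooooo*****########**====++=+++*****
```

The nose is still on the line at (257,219–220), with the tip predicted at (255,221), so it's still in the channel. I finish the stroke.

Request:
{"method": "apply_moves", "body": {"motion": [0,-0.002,0,0,0.01,0,-0.004,0,0,0.01,0,-0.006,0,0,0.01,0,-0.008,0,0,0.01,0,-0.01,0,0,0.01,0,-0.012,0,0,0.01,0,-0.014,0,0,0.01,0,-0.016,0,0,0.01,0,-0.018,0,0,0.01,0,-0.02,0,0,0.01,0,-0.022,0,0,0.01,0,-0.024,0,0,0.01]}}

```text
time_s: 47.95
ee_pos: [0.469, -0.0629, 0.0236]
orientation: [0.031, 1.0, 0.0, -0.0]
force: [0.4, 2.3, 2.8]
width: 0.022
```

Request:
{"method": "apply_moves", "body": {"motion": [0,-0.001,0,0,0.01,0,-0.001,0,0,0.01,0,-0.001,0,0,0.01,0,-0.001,0,0,0.01,0,-0.002,0,0,0.01,0,-0.003,0,0,0.01,0,-0.003,0,0,0.01,0,-0.003,0,0,0.01]}}

```text
time_s: 48.75
ee_pos: [0.4689, -0.0658, 0.0236]
orientation: [0.031, 1.0, -0.0, -0.0]
force: [0.1, 0.9, 2.4]
width: 0.0218
```

```bash
python3 ck.py; python3 asc.py
```

```text
stand-local tip est [-0.0941 -0.0625] z 0.029
t 48.75 at [ 0.4689 -0.0658  0.0236] psi -3.6 F [0.1 0.9 2.4] w 0.0218
pred tip 261 225 tcp [232.  234.5]
209 ooooooo*#%%%%#########*+===-:......:-==-oooo==+==-:..........
210 ooooooo*#%%%%#########*+---==-......:-=============-:........
211 oooooooo#%%%%#########*=----===:..:.:::-=========++=--.......
212 oooooooo#%%%%#########*-::----==-:......:====++*****+=-------
213 oooooooo#%%%%#########*-...:---=+=:......:=+****####**+++====
214 oooooooo#%%%%##########+-...:----==-:..:--:-=*#######****+++*
215 oooooooo#%%%%##########*+-:...:---===-:......-+*####*+++++=+*
216 oooooooo#%%%%#########*+===:...:----==-:......:=**##*++====+*
217 oooooooo#%%%%##########*+====--++=---===-...:--:-+*#**+====+*
218 oooooooo#%%%%##########**+=+==+*#+=----===::.....:-+*++====+*
219 oooooooo#%%%%###########*++++++###*=--=====-:......:+++====+*
220 oooooooo*%%%%%###########**####%%%%*+========:.....::-=====+*
221 oooooooo*%%%%%##########%%%%%%%%%@%#*++**++++=-:::....:-===+*
222 oooooooo*%@@@###########%@@@@@@@@@%%#*+******++=-:......:-=++
223 oooooooo%@@@@%##########%@@@@@@@@@@%*+--=++*****+-:......:==+
224 oooo*##%@@@@@%##########%@@@@@@@@@%#++==:::-=**====-..:--====
225 *#%%%@@@@@@@@%##########%@@@@@@@@@@#++*+=:...-----===-==+====
226 @@@@@@@@@@@@@%##########%@@@@@@@@@@%#***+=:...:----==+++*++=+
227 @@@@@@@@@@@@@%##########%@@@@@@@@@@%#**+====-----==+******+++
228 @@@@@@@@@@@@@%##########%@@@@@@@@@%###**====++=+++*********+=
229 @@@@@@@@@@@@@%##########%@@@@%%%%%#####**+=++************+===
230 @@%@@@@@@@@@@%######%%%%%%####***########****************++=+
231 @@@@@@@@@@@@@%%#%%%%%%%#*oooo*****#######*****************+**
232 @@@@@@@@@@@@@@@%@%%#*oooooooooo*****#####******************oo
```

Request:
{"method": "apply_moves", "body": {"motion": [0,0,-0.01,0,0.01,0,0,-0.03,0,0.01,0,0,-0.06,0,0.01,0,0,-0.1,0,0.01,0,0,-0.1,0,0.01]}}

```text
time_s: 49.3
ee_pos: [0.4714, -0.0663, 0.128]
orientation: [0.032, 0.999, 0.0, 0.003]
force: [0.8, 1.4, -1.3]
width: 0.0218
```

```bash
cat > m4.py <<'E'
from h import *
im=snap('top','tw.png'); hsv=cv2.cvtColor(im,cv2.COLOR_RGB2HSV)
m=((hsv[...,2]<175)).astype(np.uint8)[158:222,327:386]
n,l,st,c=cv2.connectedComponentsWithStats(m)
for i in range(1,n):
    if st[i,4]>40: u=c[i]+[327,158]; print(st[i],onz('top',*u,.016).round(4), hsv[int(u[1]),int(u[0])])
E
python3 m4.py; python3 -c "
from h import *
rel((.592,-.2745,.12,2.6))"
```

```text
[ 31  24  23  21 394] [ 0.6015 -0.3513  0.016 ] [ 14  30 112]
t 49.35 at [ 0.47   -0.066   0.1258] psi -3.62 F [ 0.4  1.  -1. ] w 0.0215
(0.592, -0.2745, 0.12, 2.6) -> [-0.1349 -0.2004  0.0063] turn -0.1086
```

Request:
{"method": "apply_moves", "body": {"motion": [-0.03,-0.044,0,-0.03,0.01,-0.06,-0.088,0,-0.06,0.01,-0.09,-0.132,0,-0.09,0.01,-0.12,-0.17,0,-0.108,0.01,-0.135,-0.196,0.02,-0.108,0.01,-0.135,-0.196,0.05,-0.108,0.01,-0.135,-0.196,0.08,-0.108,0.01,-0.135,-0.196,0.1,-0.108,0.01,-0.135,-0.196,0.11,-0.108,0.01,-0.135,-0.196,0.115,-0.108,0.01,-0.135,-0.196,0.115,-0.108,0.01]}}

```text
time_s: 50.45
ee_pos: [0.5908, -0.2697, 0.0081]
orientation: [-0.023, 1.0, 0.0, -0.001]
force: [1.0, -0.5, -1.3]
width: 0.0219
```

Request:
{"method": "apply_moves", "body": {"motion": [0,0,0.003,0,0.01,0,0,0.005,0,0.01,0,0,0.006,0,0.01,0,0,0.007,0,0.01,0,0,0.007,0,0.01]}}

```text
time_s: 50.95
ee_pos: [0.5914, -0.2698, 0.0018]
orientation: [-0.023, 1.0, 0.0, 0.0]
force: [-0.9, -0.8, -1.6]
width: 0.022
```

```bash
python3 ck.py
```

```text
stand-local tip est [ 0.0411 -0.2584] z 0.0072
t 50.95 at [ 0.5914 -0.2698  0.0018] psi 2.59 F [-0.9 -0.8 -1.6] w 0.022
```

Request:
{"method": "apply_moves", "body": {"motion": [0,0,0.001,0,0.01,0,0,0.002,0,0.01,0,0,0.003,0,0.01,0,0,0.004,0,0.01,0,0,0.004,0,0.01]}}

```text
time_s: 51.45
ee_pos: [0.5913, -0.2698, -0.0014]
orientation: [-0.023, 1.0, 0.0, 0.0]
force: [-3.8, 0.9, 7.3]
width: 0.0219
```

Request:
{"method": "apply_moves", "body": {"motion": [0,0,0,0,0.042,0,0,0,0,0.042,0,0,0,0,0.042,0,0,-0.005,0,0.042,0,0,-0.03,0,0.042,0,0,-0.07,0,0.042,0,0,-0.12,0,0.042,0.04,0.04,-0.15,0,0.06,0.08,0.08,-0.15,0,0.06,0.12,0.12,-0.15,0,0.06,0.12,0.17,-0.15,0,0.06,0.12,0.21,-0.15,0,0.06]}}

```text
time_s: 52.65
ee_pos: [0.4613, -0.0751, 0.1482]
orientation: [-0.021, 1.0, 0.0, 0.0]
force: [1.7, 1.0, 0.4]
width: 0.0601
```

Request:
{"method": "apply_moves", "body": {"motion": [0,0.05,0,0,0.06,0,0.1,0,0,0.06,0,0.15,0,0,0.06,0,0.15,0,0,0.06,0,0.15,0,0,0.06]}}

```text
time_s: 53.15
ee_pos: [0.4565, 0.0751, 0.1479]
orientation: [-0.024, 1.0, -0.0, 0.0]
force: [-0.2, -1.0, 0.4]
width: 0.0602
```

```bash
python3 ck.py; python3 m3.py; python3 m4.py; python3 m2.py | head -3
python3 - <<'E'
from h import *
a=cv2.imread('pics/top0.png').astype(int); b=snap('top','tend.png')[:,:,::-1].astype(int)
d=(np.abs(a-b).max(2)>40).astype(np.uint8)
n,l,st,c=cv2.connectedComponentsWithStats(d)
print([(st[i].tolist(),c[i].round().tolist()) for i in range(1,n) if st[i,4]>30])
# side check: wand bar mask in the side view
im=snap('side','send.png'); hsv=cv2.cvtColor(im,cv2.COLOR_RGB2HSV)
for nm,im2 in(('start',cv2.imread('pics/side0.png')[:,:,::-1]),('end',im)):
    h=cv2.cvtColor(np.ascontiguousarray(im2),cv2.COLOR_RGB2HSV); m=(h[240:275,300:365,2]<75).astype(np.uint8)
    print(nm,m.sum(),cv2.minAreaRect(np.argwhere(m)[:,::-1].astype(np.float32)))
E
```

```text
stand-local tip est [-0.1153  0.0773] z 0.1533
t 53.15 at [0.4565 0.0751 0.1479] psi 2.76 F [-0.2 -1.   0.4] w 0.0602
[336 178  10  35 185] (340.3241882324219, 195.01034545898438) (34.23494338989258, 7.692584991455078) 86.633544921875
bar far end [ 0.63797597 -0.26467426] near [ 0.54250073 -0.26896582] len 0.09557164224961248 w 0.021287197712766652 yaw 2.573681102262751
mid bar [ 0.59023835 -0.26682004] wand_mid [ 0.5952333  -0.26659552]
[  8   8  12  49 413] [ 0.5977 -0.2689  0.016 ] [11 27 76]
[ 31  24  23  21 394] [ 0.6015 -0.3513  0.016 ] [ 14  30 111]
[244 136  16  26 351] [251.4 148.3]
[ 224  148   50   50 1142] [248.9 176.6]
[ 323  152   68   74 3978] [355.6 188.6]
[([236, 136, 28, 50, 704], [250.0, 161.0]), ([335, 166, 14, 48, 372], [341.0, 190.0]), ([358, 181, 23, 22, 396], [369.0, 192.0]), ([166, 203, 93, 79, 4505], [212.0, 245.0]), ([187, 231, 22, 38, 620], [197.0, 249.0]), ([296, 233, 25, 42, 1024], [308.0, 254.0]), ([351, 240, 37, 44, 1048], [369.0, 262.0]), ([195, 316, 44, 40, 1243], [215.0, 338.0]), ([182, 356, 71, 28, 1762], [216.0, 370.0])]
start 464 ((36.74137496948242, 16.103450775146484), (13.741454124450684, 46.60953140258789), 68.19859313964844)
end 459 ((31.619857788085938, 15.263699531555176), (13.572736740112305, 41.13201141357422), 65.55604553222656)
```

```bash
python3 -c "
from h import *
print(job.hand_in())"
```

```text
the job is handed in; nothing more can be done
None
```

I did the whole task in order and handed it in at about 53 s; the hand-in gives no verdict.

1. **Dish:** it went from the ramp to the right half of the tray. It was seen lying flat there, and the last picture put it at (0.602, -0.351) m.
2. **Slide cases:** all four were present and are stacked lengthwise on the ramp, each pushed against the backstop until I felt 5–7 N.
   - From above, each case's label was within about 1.5 mm of where a case touching the backstop should be.
   - I only saw the stack lying flat with three cases on it. The fourth I checked from above only.
3. **Wand:** I drew the nose tip along the channel floor from left to right at 20 mm/s, at an estimated height of 29–30 mm. It is back in the left half of the tray at about (0.595, -0.267) m, and the last measurement shows the bar at its full length and width.
4. **Beaker and marker:** the last top picture shows no change at either one.

**Checks that disagreed**
- **Tool height:** the fingertips looked about 34 mm higher in the pictures than the reported tool height implied. My first dish grasp therefore closed in the air above it. I used the observed height from then on.
- **Upward force:** about 6 N showed each time the gripper closed near the table. I didn't find the cause, and it did no visible harm.
- **Drag force:** it dipped once during the stroke. The side image showed the nose still in the channel, so I carried on.

I used all 16 picture views before the end, so the final checks were measured from the images rather than viewed.

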